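Load a sample vial on a photometer's turntable and index it under the reading head

TASK

Take the slotted-foot sample vial from the bench and load it into the one empty socket of the photometer's turntable: press only lightly and turn the vial in the socket until you feel its foot drop over the driver blade, so that it stands fully home and upright. Then let go of it and turn the turntable one click counterclockwise (seen from above), no further, so that the vial stands under the reading head. Leave the other things on the bench where they stand.

Things in the scene. Friction and masses are not known exactly. Their poses are not given: they have to be found in the camera images.
- vial_center (a point): The sample vial to load; this is its centre, 38 mm above its underside, z up along it. It stands upright on the bench: 76 mm tall, 25 mm across, black foot (lowest 12 mm), clear glass, white knurled cap. Mass 30 to 60 g. A shorter vial without a black foot (60 mm tall, narrow cap) and a 70 mm amber jar stand near it, in places that are swapped about; they are not wanted.
- vial_cap (a point): Centre of the sample vial's cap, 27 mm across, the top 16 mm of the vial; 68 mm above its underside. Grip the vial here: the cap stays well above the socket's rim.
- vial_foot (a point): Centre of the underside of the sample vial's foot. The foot is cut right across by one slot along this point's x axis, 5.5 mm wide and 6 mm deep, so that it fits over the driver blade every half turn. Its lower edge is bevelled.
- photometer: White benchtop photometer, base 345 x 250 x 50 mm; origin on the bench under the turntable's axis, x towards its display block, which begins 128 mm from the axis, 153 mm high. The 216 mm turntable has 6 sockets on an 80 mm radius, 60 degrees apart; 5 hold vials (cap tops 149.5 mm above the bench), one is empty, one click clockwise (from above) of the reading head.
- reading_head (a point): Underside of the reading head over the socket that stands there, 153 mm above the bench, 80 mm from the turntable's axis along the photometer's x. The head is a grey bar 34 mm wide, from 58 mm off the axis out to the display block; its top is 171.5 mm above the bench.
- socket (a point): Floor centre of the empty socket, 73.5 mm above the bench, x outward from the turntable's axis; the floor is a sprung seat that gives a little from 4 N on, 1.5 mm at 8.5 N, then stops hard. Across it stands the driver, a bevelled blade 20 mm long, 4 mm wide, 5 mm high, at an angle that differs each time and is not measured; friction (0.05 N m) holds it. A vial that missed it rides 5 mm too high and would catch the reading head.
- socket_rim (a point): Centre of the empty socket's rim, 32.5 mm above its floor (106 mm above the bench). Bore 26.4 mm, flared to 30 mm at the rim, 38 mm outside. Fully home, the foot is on the floor over the blade (it fits within about 0.1 rad) and the cap top is 43.5 mm above the rim. More than 30 N between vial and turntable spoils the driver; 3 to 8 N is enough to feel it.
- knob (a point): Centre of the black bar of the turntable's knob, on its axis, 139 mm above the bench; the turntable is turned by it. The bar is 50 mm long along this point's x axis (the line towards the empty socket), 14 mm wide and 34 mm tall (top 156 mm above the bench), on a round stem with a 52 mm disc whose top is 113 mm above the bench.
- turntable (a joint): Turntable angle in rad, 0 at the start, growing counterclockwise seen from above. A sprung click stop holds it every 1.047 rad (60 degrees): leaving a stop takes about 0.3 N m at the knob, falling to nothing half-way; then it is drawn into the next stop. One click counterclockwise brings the empty socket under the reading head.
- flat_vial: Bystander: flat-bottomed clear vial without a black foot, 25 mm across, 60 mm tall with a 22 mm white cap; origin under its centre.
- amber_jar: Bystander: small amber jar with black cap, 38 mm across, 70 mm tall; origin under its centre.
- beaker: Bystander: empty glass beaker, 68 mm across, 85 mm tall; origin under its centre.
- amber_bottle: Bystander: amber reagent bottle with a paper label, 66 mm across, 155 mm tall; origin under its centre.
- tip_box: Bystander: blue box of pipette tips with a clear lid, 82 x 122 x 61 mm; origin under its centre.
- marker: Bystander: white marker pen with a black cap lying on the bench, 138 mm long, 15 mm thick; origin near its middle.
Not all that is in view belongs to the job. Leave any yellow look-alike of the part that bears vial_center alone.

How it is judged:
By the outcome, as a careful person would: the job done as asked, in the order asked, and still so for the second after the job is handed in, with the robot touching nothing.
It also fails if it takes over 70 s, if anything falls off the work surface, if the arm or the gripper's body presses on something with over 40 N, if the wrist force passes 120 N, or if a joint passes its speed limit or range.

ROBOT

A 6-joint arm with a two-finger parallel gripper is mounted at the origin on the work surface. World frame = base frame: x ahead of the robot, y to its left, z up, the work surface at z = 0. Lengths are in m, angles in degrees, forces in N, time in s.
With the tool pointing down it reaches from about 0.4 to 0.825 m from the base axis. Payload 7 kg.
Tool frame: the origin (TCP) lies midway between the tips of the shut fingers; the grasp point (between the pads) lies 19 mm behind it (r.grasp_offset is the distance from the TCP to the grasp point, in m); z points along the fingers, x is the direction in which the jaws open and shut, and the axes are right-handed (so a half turn about z gives the same grasp; the last joint's range is limited). The gripper opens to 88 mm and grips with 3 to 60 N. Pads are 19 mm wide; open, the fingers measure 130 mm over their backs; the gripper's body (78 mm by 193 mm) begins 47 mm behind the grasp point.
Start: joints at [-47.607, 20.546, 0.682, 0, -70.136, -16.507], TCP at [0.295, -0.607, 0.227] pointing down, gripper open.
Joint ranges: [-176.03, 176.03], [-82.01, 121.73], [-58.28, 71.71], [-173.87, 95.51], [-174.79, -0.11], [-173.66, 173.66]. Speed limits (degrees/s): [136.94, 136.94, 172.46, 180, 180, 180].

INTERFACE

Orientations are given as [roll, pitch, yaw] about the fixed x, y, z axes, in that order (R = Rz(yaw) Ry(pitch) Rx(roll)).
In Python, from plant import r gives the robot as it stands.
- The arm moves only by the tool step_arm, never from a script. Its argument "deltas" is a list of rows, each a list of 7 numbers: the turn, a rotation vector about the tool's x, y, z in rad, then the shift along the tool's x, y, z in mm, then the opening, from -1 (shut) to 1 (fully open), so that 0 is half open. In form: [[ax, ay, az, x, y, z, grip], ...]. A call has 1 to 10 rows; each row shifts and turns the pose as measured when the row begins, along the tool's axes as they then stand; what a row does not reach is not made up. A row lasts 1/10 s, in which the tool goes at most 50 mm and 8.59 degrees, less where a joint would pass 70% of its speed; a pose out of reach is approached as far as the arm can. A call with a gripper value outside its range is refused whole. The fingers move at their own pace and stop on an object; "squeeze" is the grip in N (left out, the last holds). Time passes only in rows, so rows that do not move let the fingers close. It gives the time, the measured TCP pose, the force and the opening at its end, in the units of the state.
- r.get_state(): the state, without advancing time (a new reading comes with each control period).
- r.capture(name): name is "scene" or "side" or "wrist"; returns the picture (480x640x3 uint8, red, green, blue); there is no depth.
- r.camera_info(name): a dict with "vertical_fov" (degrees; the focal length in pixels is half the picture's height over the tangent of half this angle, whatever the lens; pixels are square), "cx", "cy" (the principal point, pixels), "view" (4x4, takes a point from world to camera coordinates). Camera axes: x right, y down, z forward; pixel columns grow to the right and rows downward; lengths in m; the calibration is good to about 2 mm. A picture is of the moment at which its call begins: read the wrist's pose just before it. camera_info takes no time and is no camera call; for the wrist camera it gives the pose at the moment of the call.
- r.close_job(): hands the job in, once; it reports no verdict.
The state is a dict: "time_s": time; "joints": joint angles; "qd": joint speeds; "joint_torque": joint torques, N m; "tcp_pos": TCP position; "eef_rot": TCP orientation; "contact_force": force on the tool from outside, world axes, zero at the start; "moment": the same for the moment, N m; "gripper_width": finger opening in m.
Only numpy, scipy, OpenCV 4.12 (cv2) and the standard library are available. Lean on these libraries where they do the work, as an engineer would, in place of code of your own. Each camera call takes 0.05 s, during which the arm holds its last target.

## Working session

There is one attempt and no reset: what is moved stays moved. The work goes in short steps, Python scripts to look and compute and a tool call to move; the robot and the scene stay as the last step left them, time stands still between calls to the robot, and variables do not carry over. Pictures are saved under pics/ and viewed, and the job is handed in when it is done.

Besides the shell and the picture viewer there is one more tool, called after "Call:" as name([rows], argument=value, ...), one row to a line, values as JSON. step_arm: Moves the arm, as the interface text tells. Its arguments: {"type":"object","properties":{"deltas":{"type":"array","items":{"type":"array","items":{"type":"number"}}},"squeeze":{"type":"number"}},"required":["deltas"]}

```bash
ls; mkdir -p pics; python3 - <<'E'
from plant import r
import cv2
print(r.get_state())
for n in ["scene","side","wrist"]:
    print(n,r.camera_info(n))
    cv2.imwrite(f"pics/{n}0.png",r.capture(n)[:,:,::-1])
E
```

```text
pics
{'time_s': 0.0, 'joints': array([-4.76075142e+01,  2.05912565e+01,  6.31833248e-01, -2.10331097e-02,
       -7.01375252e+01, -1.65070929e+01]), 'qd': array([-0.02501458,  0.09547755, -0.01784411,  0.02353742, -0.02989799,
        0.15449428]), 'joint_torque': array([ 3.30801277e-04, -5.82726073e+01,  2.93056262e+01,  6.99755609e+00,
        6.77667311e-03, -1.99087417e-04]), 'tcp_pos': array([ 0.29443354, -0.60682018,  0.22560712]), 'eef_rot': array([-1.79991408e+02, -9.85711030e-02,  1.15878222e+02]), 'contact_force': array([ 0.40803976, -0.16919948, -0.0893839 ]), 'moment': array([-0.01525913,  0.0147423 , -0.04160105]), 'gripper_width': 0.08790779467268386}
scene {'vertical_fov': 47.08134898881817, 'cx': 322.87543733114114, 'cy': 244.408640408998, 'view': array([[ 0.24493467,  0.96925841, -0.02334814, -0.22663456],
       [ 0.57608816, -0.16486441, -0.80058863, -0.2274479 ],
       [-0.77982655,  0.18264132, -0.5987593 ,  1.50450667],
       [ 0.        ,  0.        ,  0.        ,  1.        ]])}
side {'vertical_fov': 57.34130153893565, 'cx': 314.00983345984815, 'cy': 228.56475144009613, 'view': array([[-0.7787105 , -0.62738099,  0.00174811,  0.51908272],
       [-0.39949697,  0.49370668, -0.77243503,  0.27316035],
       [ 0.48374801, -0.60220163, -0.63509138,  0.70541153],
       [ 0.        ,  0.        ,  0.        ,  1.        ]])}
wrist {'vertical_fov': 69.04949950144162, 'cx': 319.76720350357533, 'cy': 232.62329173898996, 'view': array([[-0.43594027,  0.89997492,  0.00110751,  0.67511113],
       [ 0.87080243,  0.42149793,  0.25306643, -0.03327291],
       [ 0.22728662,  0.11128626, -0.96744827,  0.38990298],
       [ 0.        ,  0.        ,  0.        ,  1.        ]])}
```

View pics/scene0.png

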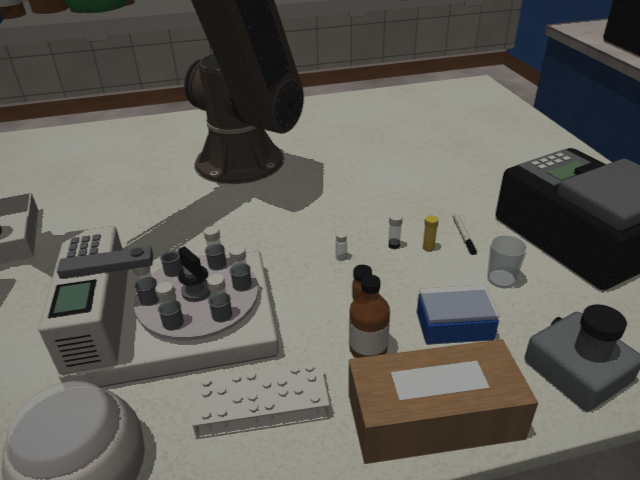

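View pics/side0.png

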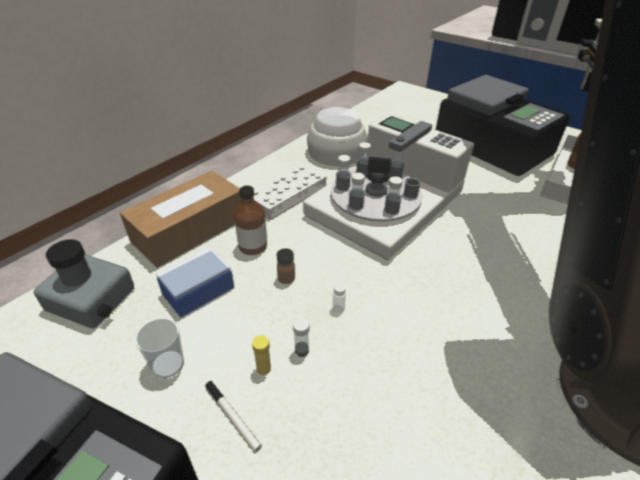

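View pics/wrist0.png

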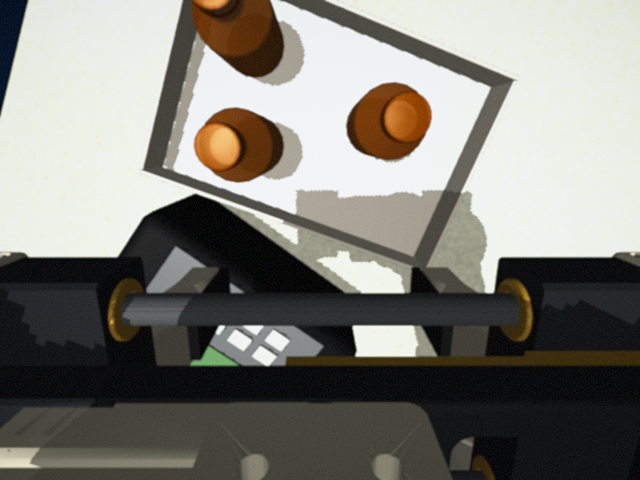

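Candidates in the scene view are the short vial with no foot at (341,246), the clear vial with a black foot at (395,231) and a yellow look-alike at (430,233). The one at (395,231), which is (301,338) in the side view, fits because it has a black foot and a white cap. I'll confirm it in enlarged crops and look at the turntable too.

```bash
python3 - <<'E'
import cv2,numpy as np
a=cv2.imread("pics/scene0.png");b=cv2.imread("pics/side0.png")
c1=cv2.resize(a[205:265,320:450],None,fx=5.9,fy=5.9,interpolation=cv2.INTER_CUBIC)[:300,:760]
c2=cv2.resize(b[275:385,230:360],None,fx=2.9,fy=2.7,interpolation=cv2.INTER_CUBIC)
cv2.imwrite("pics/c1.png",cv2.resize(a[205:265,320:450],(780,360),interpolation=cv2.INTER_CUBIC))
cv2.imwrite("pics/c2.png",cv2.resize(b[275:385,230:360],(700,592),interpolation=cv2.INTER_CUBIC))
cv2.imwrite("pics/c3.png",cv2.resize(a[220:350,120:280],(738,600),interpolation=cv2.INTER_CUBIC))
cv2.imwrite("pics/c4.png",cv2.resize(b[130:240,310:450],(764,600),interpolation=cv2.INTER_CUBIC))
E
```

```text
(no output)
```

View pics/c1.png

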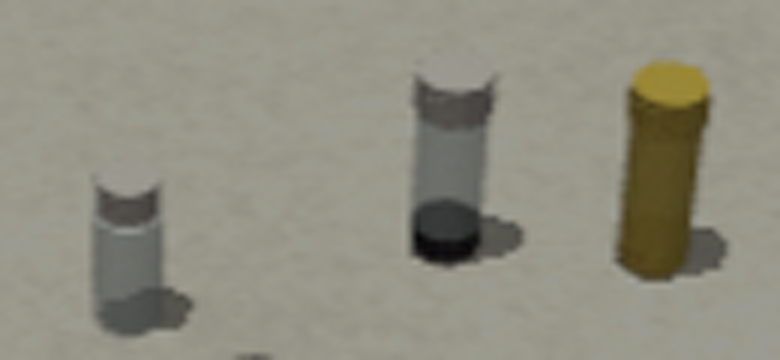

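View pics/c2.png

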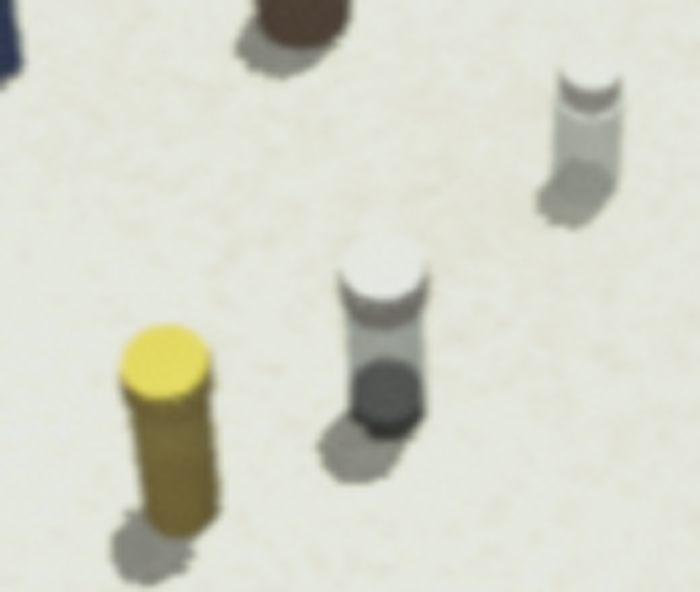

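View pics/c3.png

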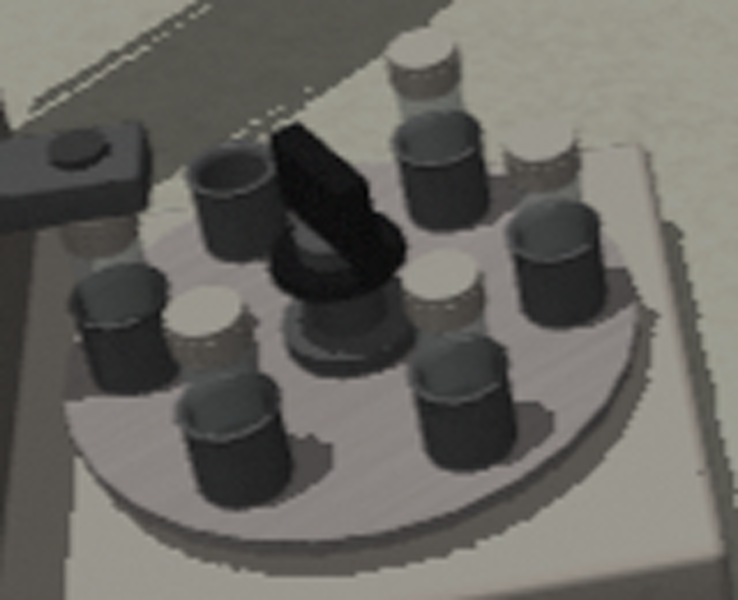

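View pics/c4.png

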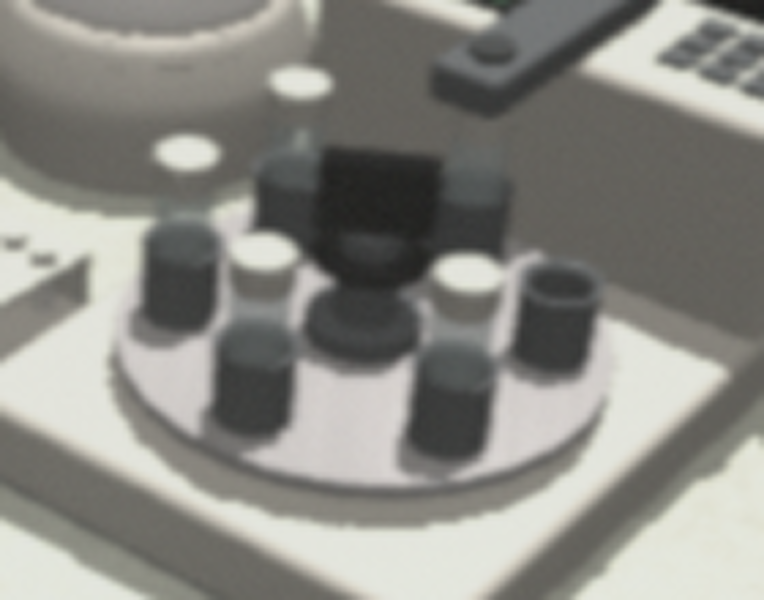

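Crop confirms that the black-footed clear vial at scene (395,231) / side (301,338) is the one wanted. The empty socket rim is at about scene (171,259) / side (412,187). Next I'll measure all of these.

```bash
cat > h.py <<'E'
import numpy as np,cv2
def ray(info,uv):
    f=240/np.tan(np.radians(info["vertical_fov"])/2)
    V=info["view"];R=V[:3,:3];t=V[:3,3]
    d=R.T@np.array([(uv[0]-info["cx"])/f,(uv[1]-info["cy"])/f,1.])
    return -R.T@t,d/np.linalg.norm(d)
def plane(info,uv,z):
    o,d=ray(info,uv);return o+d*(z-o[2])/d[2]
def proj(info,p):
    f=240/np.tan(np.radians(info["vertical_fov"])/2)
    c=info["view"][:3,:3]@np.asarray(p)+info["view"][:3,3]
    return np.array([f*c[0]/c[2]+info["cx"],f*c[1]/c[2]+info["cy"]])
def tri(i1,u1,i2,u2):
    o1,d1=ray(i1,u1);o2,d2=ray(i2,u2)
    A=np.stack([d1,-d2],1);s=np.linalg.lstsq(A,o2-o1,rcond=None)[0]
    p=o1+s[0]*d1;q=o2+s[1]*d2
    return (p+q)/2,np.linalg.norm(p-q)*1000
E
python3 - <<'E'
from plant import r
from h import *
np.set_printoptions(precision=4,suppress=True)
sc=r.camera_info("scene");sd=r.camera_info("side")
S=lambda x,y:(120+x/4.6125-.5+.1,220+y/4.615-.4)
D=lambda x,y:(310+x/5.457-.4,130+y/5.4545-.4)
# cap top centres by eye from crops
print("vial cap scene",plane(sc,(320+456/6-.4,205+73/6-.4),.076),"side",plane(sd,(230+384/5.385-.4,275+268/5.38-.4),.076))
caps_sc=[(424,48),(541,140),(442,274),(204,310)]
caps_sd=[(302,82),(187,153),(264,252),(467,273)]
for c in caps_sc: print("sc",plane(sc,S(*c),.1495))
for c in caps_sd: print("sd",plane(sd,D(*c),.1495))
print("rim",plane(sc,S(234,172),.106),plane(sd,D(560,285),.106), tri(sc,S(234,172),sd,D(560,285)))
E
```

```text
vial cap scene [0.4786 0.2693 0.076 ] side [0.4761 0.2712 0.076 ]
sc [ 0.5289 -0.1014  0.1495]
sc [ 0.6003 -0.0648  0.1495]
sc [ 0.6672 -0.1073  0.1495]
sc [ 0.6641 -0.1874  0.1495]
sd [ 0.6625 -0.1876  0.1495]
sd [ 0.6659 -0.1068  0.1495]
sd [ 0.5979 -0.0641  0.1495]
sd [ 0.5283 -0.1011  0.1495]
rim [ 0.5292 -0.1817  0.106 ] [ 0.5239 -0.179   0.106 ] (array([ 0.5255, -0.1822,  0.1035]), np.float64(0.47473780609219524))
```

```bash
cat >> h.py <<'E'
from scipy.spatial.transform import Rotation as Rot
def tool(st): return Rot.from_euler('xyz',st["eef_rot"],degrees=True).as_matrix(),np.array(st["tcp_pos"])
def go(st,p,yaw):
    """delta in tool axes to reach position p, tool down with yaw"""
    R,t=tool(st);R2=Rot.from_euler('xyz',[180,0,yaw],degrees=True).as_matrix()
    return Rot.from_matrix(R.T@R2).as_rotvec(), R.T@(np.array(p)-t)*1000
E
python3 - <<'E'
from plant import r
from h import *
np.set_printoptions(precision=4,suppress=True)
st=r.get_state();i=r.camera_info("wrist");R,t=tool(st)
V=i["view"];c=-V[:3,:3].T@V[:3,3]
print("cam in tool",R.T@(c-t),"fwd",R.T@V[2,:3],"right",R.T@V[0,:3])
sc=r.camera_info("scene")
print("yellow",plane(sc,(431,219),.076),"flat",plane(sc,(320+128/6,205+182/6),.06))
for yaw in (115.9,180,215): print(yaw,go(st,(.40,.20,.30),yaw))
E
```

```text
cam in tool [-0.0007 -0.067  -0.1592] fwd [-0.0005  0.2532  0.9674] right [1.     0.0006 0.0004]
yellow [0.5064 0.3356 0.076 ] flat [0.4893 0.1501 0.06  ]
115.9 (array([-0.0001, -0.0013, -0.0003]), array([680.0581, 447.1429, -73.3546]))
180 (array([ 0.0006, -0.0012, -1.1191]), array([680.0581, 447.1429, -73.3546]))
215 (array([ 0.001 , -0.001 , -1.7299]), array([680.0581, 447.1429, -73.3546]))
```

```bash
python3 - <<'E'
from plant import r
from h import *
np.set_printoptions(precision=4,suppress=True)
st=r.get_state()
print(go(st,(.51,.328,.30),115.9))
E
```

```text
(array([-0.0001, -0.0013, -0.0003]), array([747.1997, 601.9848, -73.2878]))
```

Call:
step_arm([
  [0, 0, 0, 35, 20, -25, 1],
  [0, 0, 0, 40, 25, -20, 1],
  [0, 0, 0, 40, 25, -20, 1],
  [0, 0, 0, 40, 26, -5, 1],
  [0, 0, 0, 40, 26, 0, 1],
  [0, 0, 0, 40, 26, 0, 1],
  [0, 0, 0, 40, 26, 0, 1],
  [0, 0, 0, 40, 26, 0, 1],
  [0, 0, 0, 40, 26, 0, 1],
  [0, 0, 0, 40, 26, 0, 1],
])

```text
time_s: 1.15
tcp_pos: [0.3481, -0.1313, 0.2942]
eef_rot: [-180.0, -0.6, 115.3]
contact_force: [1.0, 0.6, 1.0]
gripper_width: 0.0877
```

Call:
step_arm([
  [0, 0, 0, 34, 34, 0, 1],
  [0, 0, 0, 34, 34, 0, 1],
  [0, 0, 0, 34, 34, 0, 1],
  [0, 0, 0, 34, 34, 0, 1],
  [0, 0, 0, 34, 34, 0, 1],
  [0, 0, 0, 34, 34, 0, 1],
  [0, 0, 0, 34, 34, 0, 1],
  [0, 0, 0, 34, 34, 0, 1],
  [0, 0, 0, 34, 34, 0, 1],
  [0, 0, 0, 20, 20, 0, 1],
])

```text
time_s: 2.15
tcp_pos: [0.5011, 0.3242, 0.3013]
eef_rot: [179.5, -0.6, 115.7]
contact_force: [-0.7, -0.0, -0.2]
gripper_width: 0.0879
```

Call:
step_arm([
  [0, 0, -0.14, 0, 0, 0, 1],
  [0, 0, -0.14, 0, 0, 0, 1],
  [0, 0, -0.14, 0, 0, 0, 1],
  [0, 0, -0.14, 0, 0, 0, 1],
  [0, 0, -0.05, 0, 0, 0, 1],
  [0, 0, 0, 0, 0, 0, 1],
  [0, 0, 0, 0, 0, 0, 1],
])

```text
time_s: 2.85
tcp_pos: [0.5007, 0.3291, 0.2955]
eef_rot: [179.7, -0.4, 152.1]
contact_force: [0.4, 1.0, -0.2]
gripper_width: 0.0875
```

```bash
python3 - <<'E'
from plant import r
from h import *
np.set_printoptions(precision=4,suppress=True)
i=r.camera_info("wrist");im=r.capture("wrist");cv2.imwrite("pics/w1.png",im[:,:,::-1])
st=r.get_state();print(st["tcp_pos"],st["eef_rot"],st["joints"])
print(proj(i,(.477,.27,.076)))
E
```

```text
[0.5007 0.3291 0.2956] [179.7279  -0.393  152.1514] [ 51.694   11.3313  -2.8553  -0.4499 -75.6176 -79.4325]
[313.1625 144.5226]
```

View pics/w1.png

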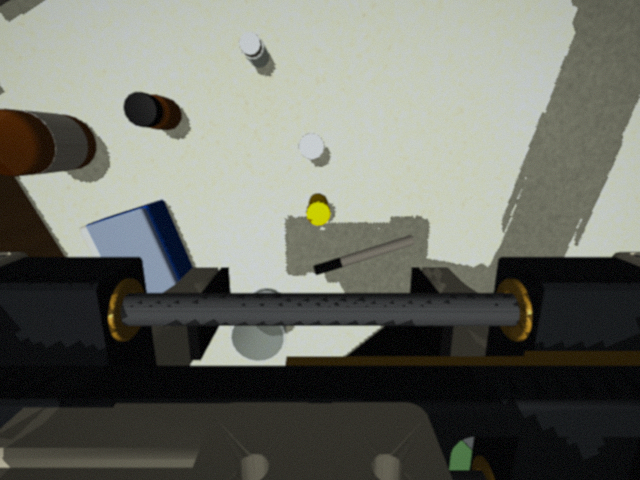

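The wrist view shows the wanted white cap at (312,146), with the yellow one at (318,213) and the short vial at (252,46). The prediction from the fixed views was (313,144.5), so they agree.

```bash
python3 - <<'E'
from plant import r
from h import *
np.set_printoptions(precision=4,suppress=True)
i=r.camera_info("wrist");im=cv2.imread("pics/w1.png").astype(int)
c=im[125:170,290:335];print(c[21,22],c[5,5])
m=((c[:,:,0]-c[:,:,2])>-2)&(c.sum(2)>480)
n,l,s,ce=cv2.connectedComponentsWithStats(m.astype(np.uint8));k=1+np.argmax(s[1:,4]);print(s[k],ce[k])
p=plane(i,(290+ce[k][0],125+ce[k][1]),.076);print(p)
st=r.get_state()
for z in (.20,.049): print(go(st,(p[0],p[1],z),152))
E
```

```text
[208 206 199] [191 207 200]
[  8   8  26  27 515] [20.8718 20.6505]
[0.4797 0.2699 0.076 ]
(array([ 0.0047, -0.0069,  0.0026]), array([ -9.7207, -62.6177,  95.2053]))
(array([ 0.0047, -0.0069,  0.0026]), array([-10.7563, -63.3348, 246.2   ]))
```

Call:
step_arm([
  [0.005, -0.007, 0, -5, -31, 20, 0.6],
  [0, 0, 0, -5, -31, 30, 0.6],
  [0, 0, 0, 0, 0, 40, 0.6],
  [0, 0, 0, 0, 0, 40, 0.6],
  [0, 0, 0, 0, 0, 0, 0.6],
])

```text
time_s: 3.4
tcp_pos: [0.4805, 0.268, 0.1635]
eef_rot: [179.7, 0.1, 151.7]
contact_force: [-0.7, -0.5, -0.1]
gripper_width: 0.0702
```

```bash
python3 - <<'E'
from plant import r
from h import *
np.set_printoptions(precision=4,suppress=True)
st=r.get_state();print(st["tcp_pos"],st["eef_rot"],st["gripper_width"])
print(go(st,(.479,.270,.049),152))
E
```

```text
[0.4805 0.268  0.1635] [179.7484   0.1023 151.7209] 0.0701829782208978
(array([ 0.0044,  0.0018, -0.0049]), array([  2.4784,   0.5334, 114.4899]))
```

Call:
step_arm([
  [0.004, 0.002, 0, 2.5, 0.5, 35, 0.6],
  [0, 0, 0, 0, 0, 35, 0.6],
  [0, 0, 0, 0, 0, 25, 0.6],
  [0, 0, 0, 0, 0, 14, 0.6],
  [0, 0, 0, 0, 0, 0, 0.6],
])

```text
time_s: 3.9
tcp_pos: [0.4845, 0.2747, 0.0604]
eef_rot: [179.5, 0.3, 151.6]
contact_force: [0.0, 0.7, 1.2]
gripper_width: 0.07
```

```bash
python3 - <<'E'
from plant import r
from h import *
np.set_printoptions(precision=4,suppress=True)
i=r.camera_info("wrist");im=r.capture("wrist");cv2.imwrite("pics/w2.png",im[:,:,::-1])
st=r.get_state();print(st["tcp_pos"],st["eef_rot"],st["gripper_width"])
print(go(st,(.479,.270,.049),152))
E
```

```text
[0.4852 0.2753 0.0615] [179.3757   0.3333 151.6368] 0.0698391042951232
(array([ 0.0109,  0.0059, -0.0063]), array([ 2.9907, -7.6912, 12.411 ]))
```

View pics/w2.png

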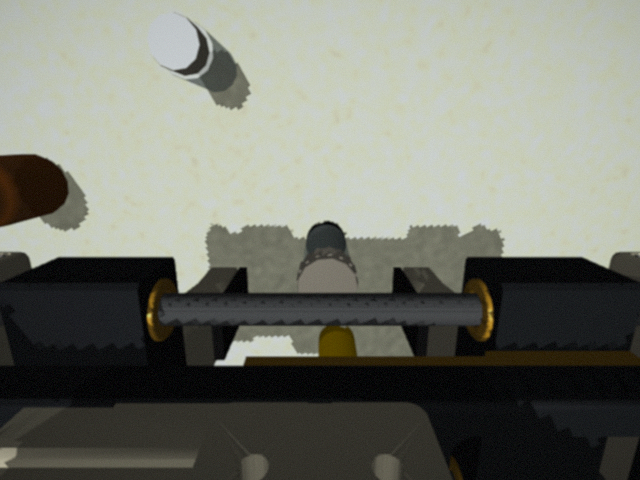

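Call:
step_arm([
  [0.01, 0.006, 0, 3, -7.5, 6, 0.6],
  [0, 0, 0, 0, 0, 0, 0.6],
  [0, 0, 0, 0, 0, 0, 0.6],
])

```text
time_s: 4.25
tcp_pos: [0.4807, 0.272, 0.0594]
eef_rot: [179.7, 0.1, 151.6]
contact_force: [-0.1, 0.1, -0.1]
gripper_width: 0.0701
```

```bash
python3 - <<'E'
from plant import r
from h import *
np.set_printoptions(precision=4,suppress=True)
st=r.get_state();print(st["tcp_pos"],st["eef_rot"],st["gripper_width"])
print(go(st,(.479,.270,.049),152))
E
```

```text
[0.4807 0.272  0.0594] [179.6711   0.0712 151.6466] 0.07009836942446472
(array([ 0.0057,  0.0013, -0.0062]), array([ 0.5872, -2.5875, 10.373 ]))
```

Call:
step_arm([
  [0.005, 0.001, 0, 0.5, -3, 7, 0.6],
  [0, 0, 0, 0, -0.5, 5, 0.6],
  [0, 0, 0, 0, 0, 0, 0.6],
])

```text
time_s: 4.55
tcp_pos: [0.479, 0.2695, 0.048]
eef_rot: [179.8, 0.0, 151.6]
contact_force: [-0.1, -1.0, 1.3]
gripper_width: 0.0701
```

```bash
python3 - <<'E'
from plant import r
from h import *
np.set_printoptions(precision=4,suppress=True)
i=r.camera_info("wrist");im=r.capture("wrist");cv2.imwrite("pics/w3.png",im[200:320,220:440,::-1].repeat(3,0).repeat(3,1))
st=r.get_state();print(st["tcp_pos"],st["eef_rot"],st["gripper_width"])
print(go(st,(.479,.270,.049),152))
E
```

```text
[0.4791 0.2696 0.0482] [179.8172   0.0539 151.6487] 0.07021214645408105
(array([ 0.0032,  0.001 , -0.0061]), array([ 0.2961,  0.2841, -0.752 ]))
```

View pics/w3.png

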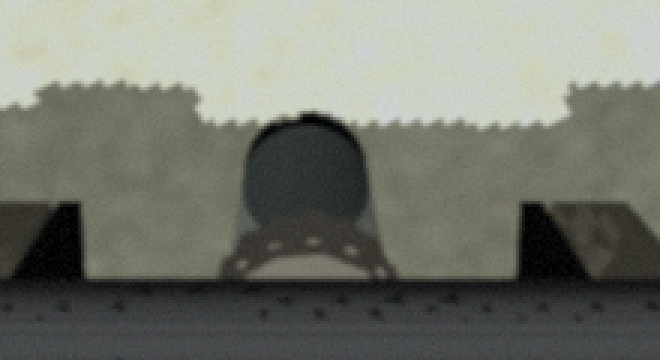

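Call:
step_arm([
  [0, 0, 0, 0, 0, 0, 0.2],
  [0, 0, 0, 0, 0, 0, -0.2],
  [0, 0, 0, 0, 0, 0, -0.6],
  [0, 0, 0, 0, 0, 0, -1],
  [0, 0, 0, 0, 0, 0, -1],
  [0, 0, 0, 0, 0, 0, -1],
  [0, 0, 0, 0, 0, 0, -1],
], squeeze=8)

```text
time_s: 5.3
tcp_pos: [0.4793, 0.2697, 0.0483]
eef_rot: [179.8, 0.1, 151.7]
contact_force: [-0.6, 0.3, -1.0]
gripper_width: 0.0265
```

Call:
step_arm([
  [0, 0, 0, 0, 0, 0, 0.05],
  [0, 0, 0, 0, 0, 0, 0.05],
  [0, 0, -0.14, 0, 0, 0, 0.05],
  [0, 0, -0.14, 0, 0, 0, 0.05],
  [0, 0, -0.14, 0, 0, 0, 0.05],
  [0, 0, -0.14, 0, 0, 0, 0.05],
  [0, 0, -0.14, 0, 0, 0, 0.05],
  [0, 0, -0.14, 0, 0, 0, 0.05],
  [0, 0, -0.14, 0, 0, 0, 0.05],
  [0, 0, -0.14, 0, 0, 0, 0.05],
])

```text
time_s: 6.3
tcp_pos: [0.4793, 0.2697, 0.0484]
eef_rot: [180.0, 0.2, -141.8]
contact_force: [-0.6, 0.4, -0.7]
gripper_width: 0.0459
```

Call:
step_arm([
  [0, 0, -0.14, 0, 0, 0, 0.05],
  [0, 0, -0.14, 0, 0, 0, 0.05],
  [0, 0, -0.14, 0, 0, 0, 0.05],
  [0, 0, 0, 0, 0, 0, 0.05],
])

```text
time_s: 6.7
tcp_pos: [0.4794, 0.2698, 0.0485]
eef_rot: [-179.9, 0.2, -116.5]
contact_force: [0.4, 1.1, -0.4]
gripper_width: 0.0457
```

```bash
python3 - <<'E'
from plant import r
from h import *
np.set_printoptions(precision=4,suppress=True)
st=r.get_state();print(st["tcp_pos"],st["eef_rot"],st["gripper_width"],st["joints"])
print(go(st,(.479,.2697,.049),242))
E
```

```text
[0.4794 0.2698 0.0485] [-179.9249    0.1935 -116.5178] 0.045728804238026624 [ 49.7958  19.3155 -27.8706   0.0402 -42.6082  13.6567]
(array([-0.0013,  0.0034,  0.0259]), array([ 0.2672,  0.3105, -0.492 ]))
```

Now regrip across the other axis.

Call:
step_arm([
  [-0.001, 0.003, 0, 0.2, 0, 0, -0.3],
  [0, 0, 0, 0, 0, 0, -0.5],
  [0, 0, 0, 0, 0, 0, -1],
  [0, 0, 0, 0, 0, 0, -1],
  [0, 0, 0, 0, 0, 0, -1],
  [0, 0, 0, 0, 0, 0, -1],
], squeeze=8)

```text
time_s: 7.3
tcp_pos: [0.4793, 0.2696, 0.0485]
eef_rot: [-180.0, -0.0, -117.2]
contact_force: [0.1, 0.8, 1.5]
gripper_width: 0.0268
```

Call:
step_arm([
  [0, 0, 0, 0, 0, 0, -1],
  [0, 0, 0, 0, 0, 0, -1],
  [0, 0, 0, 0, 0, -10, -1],
  [0, 0, 0, 0, 0, -20, -1],
  [0, 0, 0, 0, 0, -35, -1],
  [0, 0, 0, 0, 0, -35, -1],
  [0, 0, 0, 0, 0, -35, -1],
  [0, 0, 0, 0, 0, -35, -1],
  [0, 0, 0, 0, 0, -20, -1],
  [0, 0, 0, 0, 0, 0, -1],
], squeeze=20)

```text
time_s: 8.3
tcp_pos: [0.4786, 0.2681, 0.2507]
eef_rot: [-180.0, -0.1, -117.3]
contact_force: [0.5, -0.2, -0.1]
gripper_width: 0.0263
```

```bash
python3 - <<'E'
from plant import r
from h import *
np.set_printoptions(precision=4,suppress=True)
i=r.camera_info("wrist");im=r.capture("wrist");cv2.imwrite("pics/w4.png",im[:,:,::-1])
st=r.get_state();print(st["tcp_pos"],st["eef_rot"],st["gripper_width"],st["joints"],st["contact_force"])
E
```

```text
[0.4782 0.2679 0.2494] [-179.9913   -0.1137 -117.2871] 0.026175350059964922 [ 49.7696   7.8092 -13.3736   0.0364 -68.9261  12.9301] [ 0.0099  0.2371 -0.3423]
```

View pics/w4.png

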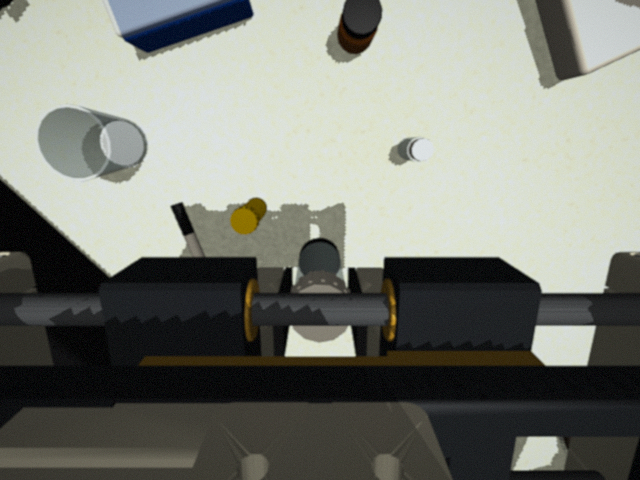

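Call:
step_arm([
  [0, 0, 0, 25, -12, -20, -1],
  [0, 0, 0, 40, -18, 0, -1],
  [0, 0, 0, 42, -20, 0, -1],
  [0, 0, 0, 42, -20, 0, -1],
  [0, 0, 0, 42, -20, 0, -1],
  [0, 0, 0, 42, -20, 0, -1],
  [0, 0, 0, 42, -20, 0, -1],
  [0, 0, 0, 42, -20, 0, -1],
  [0, 0, 0, 42, -20, 0, -1],
  [0, 0, 0, 30, -14, 0, -1],
])

```text
time_s: 9.35
tcp_pos: [0.4563, -0.1748, 0.2641]
eef_rot: [179.5, -0.6, -116.8]
contact_force: [0.7, 0.8, -1.0]
gripper_width: 0.0263
```

Call:
step_arm([
  [0, 0, -0.1, 0, 0, 0, -1],
  [0, 0, -0.13, 0, 0, 0, -1],
  [0, 0, -0.13, 0, 0, 0, -1],
  [0, 0, -0.13, 0, 0, 0, -1],
  [0, 0, -0.13, 0, 0, 0, -1],
  [0, 0, -0.05, 0, 0, 0, -1],
  [0, 0, 0, 0, 0, 0, -1],
])

```text
time_s: 10.05
tcp_pos: [0.4495, -0.18, 0.2562]
eef_rot: [178.4, 0.2, -77.5]
contact_force: [-0.6, 0.7, -0.3]
gripper_width: 0.0266
```

```bash
python3 - <<'E'
from plant import r
from h import *
np.set_printoptions(precision=4,suppress=True)
i=r.camera_info("wrist");im=r.capture("wrist");cv2.imwrite("pics/w5.png",im[:,:,::-1])
st=r.get_state();print(st["tcp_pos"],st["eef_rot"],st["gripper_width"],st["joints"],st["contact_force"])
print(proj(i,(.5255,-.1813,.106)))
E
```

```text
[ 0.4494 -0.18    0.2561] [178.3503   0.1943 -77.5971] 0.026348092198260117 [  1.6164   2.1172 -18.9137   0.1249 -70.626  100.7461] [-0.2943 -0.2846 -1.1111]
[340.6492 129.9129]
```

View pics/w5.png

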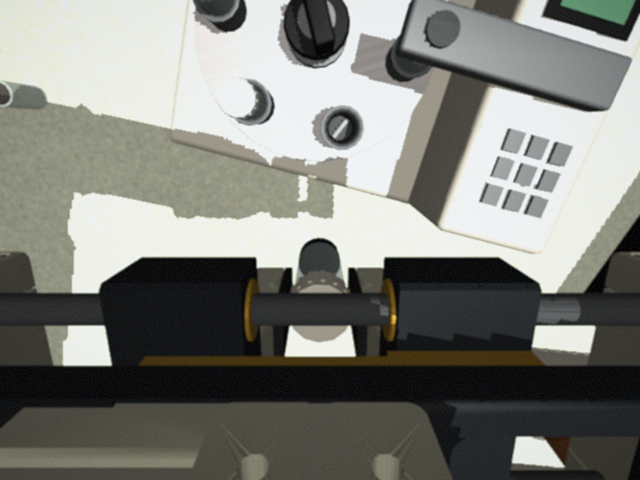

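Blade visible in the socket near (341,127), with the knob bar at (316,27). I'll enlarge it to get the rim centre and blade angle.

```bash
python3 - <<'E'
import cv2
im=cv2.imread("pics/w5.png")
cv2.imwrite("pics/w5a.png",cv2.resize(im[95:160,300:385],None,fx=9,fy=9,interpolation=cv2.INTER_CUBIC))
cv2.imwrite("pics/w5b.png",cv2.resize(im[0:170,190:430],None,fx=3.3,fy=3.3,interpolation=cv2.INTER_CUBIC))
E
```

```text
(no output)
```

View pics/w5a.png

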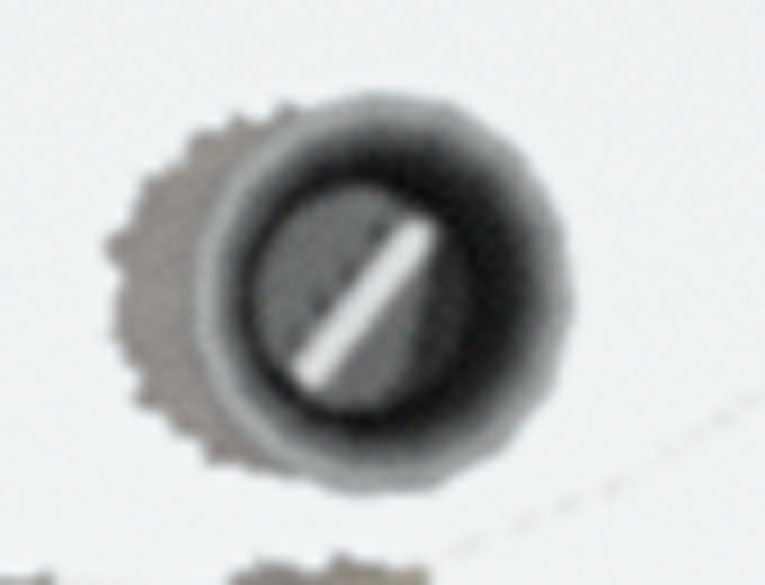

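View pics/w5b.png

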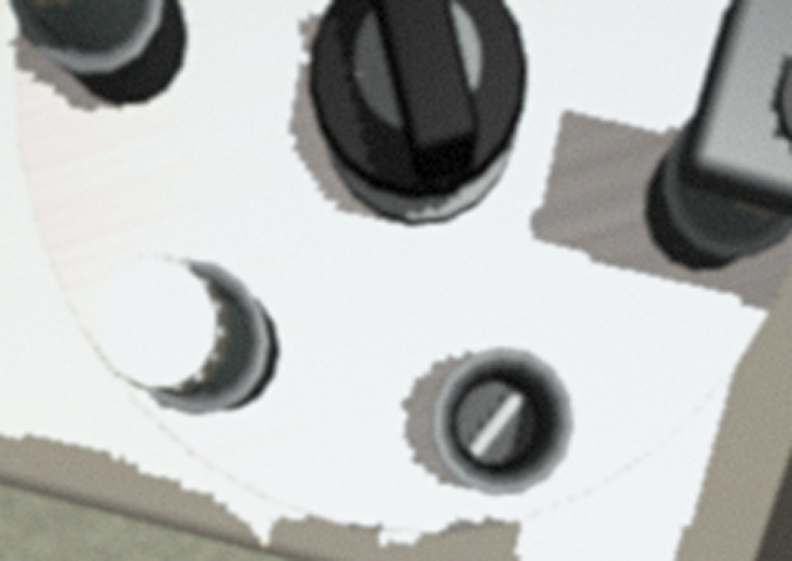

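```bash
python3 - <<'E'
from plant import r
from h import *
np.set_printoptions(precision=4,suppress=True)
i=r.camera_info("wrist")
P=plane(i,(342.2,127.1),.106);print(P)
W=lambda x,y:(300+x/9-.45,95+y/9-.45)
a,b=plane(i,W(418,232),.0785),plane(i,W(312,378),.0785);print(a,b,np.degrees(np.arctan2(*(a-b)[[1,0]])),np.linalg.norm(a-b),(a+b)/2)
cap=(190+158/3.3-.35,323/3.3-.35);print("cap",plane(i,cap,.1495))
# shadow-free vial in gripper: predicted foot centre
st=r.get_state();R,t=tool(st)
for d in(-.0265,.0355,.0475): print(proj(i,t+R@np.array([0,0,d])))
print(go(st,(.5262,-.1812,.20),-79))
E
```

```text
[ 0.5279 -0.1821  0.106 ]
[ 0.535  -0.1857  0.0785] [ 0.5188 -0.1784  0.0785] -24.17845141385444 0.017788148222662264 [ 0.5269 -0.182   0.0785]
cap [ 0.5307 -0.1027  0.1495]
[318.6791 311.932 ]
[318.95  262.164]
[318.9852 255.7015]
(array([0.0288, 0.003 , 0.0245]), array([ 17.8817, -76.3087,  53.8901]))
```

Call:
step_arm([
  [0.029, 0.003, 0.025, 9, -30, 0, -1],
  [0, 0, 0, 9, -30, 0, -1],
  [0, 0, 0, 0, -15, 20, -1],
  [0, 0, 0, 0, 0, 20, -1],
  [0, 0, 0, 0, 0, 0, -1],
])

```text
time_s: 10.6
tcp_pos: [0.5282, -0.1826, 0.2127]
eef_rot: [180.0, 0.0, -79.7]
contact_force: [-0.2, 0.1, 0.7]
gripper_width: 0.0264
```

```bash
cat > s.py <<'E'
from plant import r
from h import *
import sys
np.set_printoptions(precision=4,suppress=True)
st=r.get_state();print(st["tcp_pos"],st["eef_rot"],st["gripper_width"],"j6",st["joints"][5],"F",st["contact_force"],"M",st["moment"])
x,y,z,w=map(float,sys.argv[1:5]);print(*go(st,(x,y,z),w))
E
python3 s.py .5276 -.182 .17 -79
```

```text
[ 0.5282 -0.1826  0.2127] [179.9875   0.0469 -79.6717] 0.026385827652176213 j6 99.37481264830541 F [-0.2389  0.0941  0.6663] M [-0.0917  0.2019 -0.0145]
[ 0.0002  0.0008 -0.0117] [-0.606   0.4384 42.6674]
```

Call:
step_arm([
  [0, 0, 0, -0.6, 0.4, 20, -1],
  [0, 0, 0, 0, 0, 20, -1],
  [0, 0, 0, 0, 0, 8, -1],
  [0, 0, 0, 0, 0, 0, -1],
])

```text
time_s: 11.0
tcp_pos: [0.5278, -0.1824, 0.1656]
eef_rot: [-180.0, -0.0, -79.9]
contact_force: [0.4, -0.4, -0.5]
gripper_width: 0.0265
```

```bash
python3 s.py .5276 -.182 .16 -79; python3 - <<'E'
from plant import r
import cv2
a=r.capture("scene");b=r.capture("side");c=r.capture("wrist")
cv2.imwrite("pics/d1.png",cv2.resize(a[190:290,110:240,::-1],None,fx=5,fy=5,interpolation=cv2.INTER_CUBIC))
cv2.imwrite("pics/d2.png",cv2.resize(b[110:220,350:480,::-1],None,fx=5,fy=5,interpolation=cv2.INTER_CUBIC))
cv2.imwrite("pics/d3.png",cv2.resize(c[150:350,200:440,::-1],None,fx=3,fy=3))
E
```

```text
[ 0.5278 -0.1824  0.1656] [-179.9943   -0.0203  -79.8938] 0.02652194882876321 j6 99.05214727005638 F [ 0.4163 -0.4315 -0.4643] M [-0.0911  0.1776 -0.0021]
[-0.0001 -0.0004 -0.0156] [-0.3829  0.1034  5.5853]
```

View pics/d1.png

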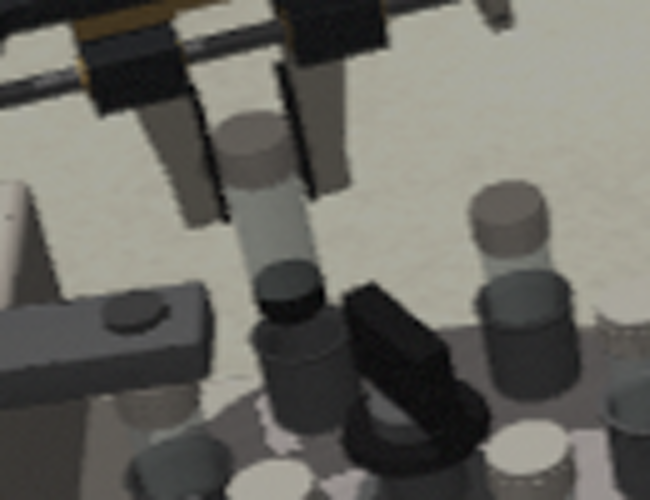

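View pics/d2.png

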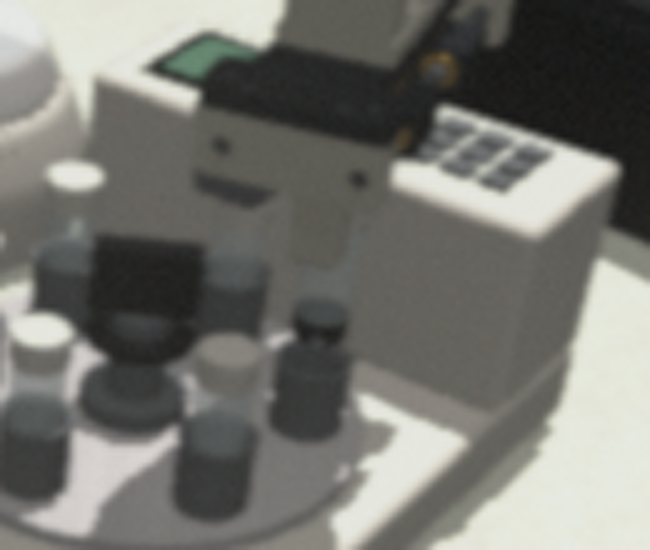

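View pics/d3.png

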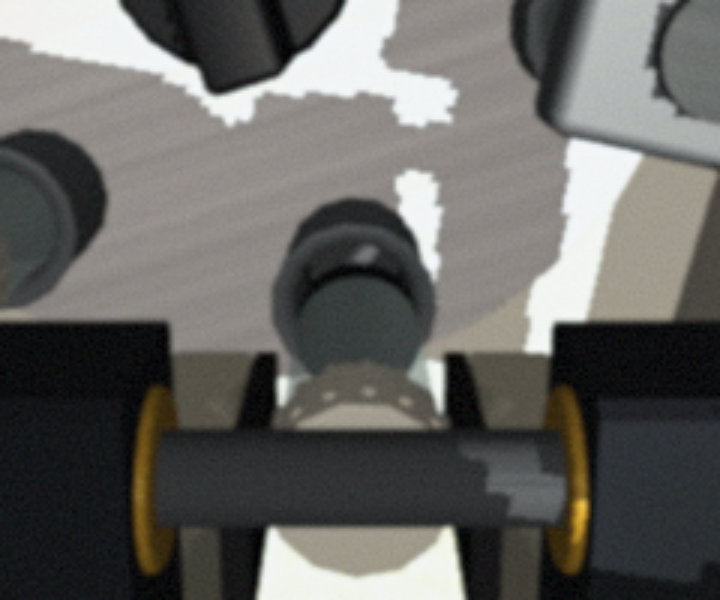

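Call:
step_arm([
  [0, 0, 0, -0.4, 0, 5, -1],
  [0, 0, 0, 0, 0, 5, -1],
  [0, 0, 0, 0, 0, 5, -1],
  [0, 0, 0, 0, 0, 0, -1],
])

```text
time_s: 11.55
tcp_pos: [0.53, -0.1821, 0.1534]
eef_rot: [-179.6, -0.1, -79.9]
contact_force: [-0.4, -0.4, -1.1]
gripper_width: 0.0262
```

```bash
python3 s.py .5276 -.182 .127 -79
```

```text
[ 0.53   -0.1821  0.1534] [-179.6005   -0.1164  -79.8723] 0.026165467396076232 j6 99.00960519096193 F [-0.4076 -0.352  -1.0741] M [-0.1099  0.1449  0.0296]
[-0.007  -0.0021 -0.0152] [-0.6268  2.5417 26.3554]
```

Call:
step_arm([
  [-0.007, -0.002, 0, -0.5, 2.5, 0, -1],
  [0, 0, 0, 0, 0, 0, -1],
  [0, 0, 0, 0, 0.5, 4, -1],
])

```text
time_s: 11.85
tcp_pos: [0.5272, -0.1823, 0.1496]
eef_rot: [180.0, -0.0, -79.9]
contact_force: [0.3, 0.1, 0.2]
gripper_width: 0.0262
```

```bash
python3 s.py .5276 -.182 .127 -79
```

```text
[ 0.5272 -0.1823  0.1496] [179.9985  -0.0152 -79.8594] 0.026189237860472316 j6 99.08106500318459 F [0.2994 0.0641 0.2279] M [-0.1004  0.066   0.0462]
[ 0.     -0.0003 -0.015 ] [-0.2039 -0.4599 22.6497]
```

Call:
step_arm([
  [0, 0, 0, 0, 0, 4, -1],
  [-0.001, 0, 0, 0, 0.5, 4, -1],
  [-0.001, 0, 0, 0, 0.5, 4, -1],
  [0, 0, 0, 0, 0, 0, -1],
])

```text
time_s: 12.25
tcp_pos: [0.5261, -0.1823, 0.136]
eef_rot: [179.9, -0.0, -79.9]
contact_force: [0.7, 1.6, -0.3]
gripper_width: 0.0262
```

```bash
python3 s.py .5276 -.182 .127 -79
```

```text
[ 0.5261 -0.1823  0.136 ] [179.8802  -0.0003 -79.8677] 0.026210259815050922 j6 99.0713355925596 F [ 0.7178  1.5685 -0.2975] M [ 0.0921 -0.1599 -0.0202]
[ 0.0021  0.     -0.0151] [-0.0741 -1.5392  9.0106]
```

Call:
step_arm([
  [0.002, 0, 0, 0, -0.8, 3, -1],
  [0, 0, 0, 0, 0, 2, -1],
  [0, 0, 0, 0, 0, 0, -1],
])

```text
time_s: 12.55
tcp_pos: [0.5267, -0.1822, 0.1304]
eef_rot: [180.0, 0.0, -79.9]
contact_force: [0.3, -0.1, -0.3]
gripper_width: 0.0267
```

```bash
python3 s.py .5268 -.182 .127 -79
```

```text
[ 0.5267 -0.1822  0.1304] [179.9603   0.0017 -79.8655] 0.026650865329905158 j6 99.08438386952518 F [ 0.3212 -0.1491 -0.2593] M [-0.0883  0.0912  0.009 ]
[ 0.0007  0.     -0.0151] [-0.2235 -0.1056  3.3606]
```

Call:
step_arm([
  [0, 0, 0, 0, 0, 2, -1],
  [0, 0, 0, 0, 0, 1.5, -1],
])

```text
time_s: 12.75
tcp_pos: [0.5268, -0.1823, 0.1269]
eef_rot: [180.0, -0.0, -79.9]
contact_force: [-1.4, -0.6, 1.5]
gripper_width: 0.0263
```

```bash
python3 s.py .5268 -.182 .127 -79
```

```text
[ 0.5268 -0.1823  0.1269] [179.9768  -0.0052 -79.8684] 0.026263514345169218 j6 99.08114582984966 F [-1.3992 -0.6287  1.5344] M [0.0249 0.2518 0.0109]
[ 0.0004 -0.0001 -0.0152] [-0.287  -0.0431 -0.1303]
```

Call:
step_arm([
  [0, 0, 0, 0, 0, 1, -1],
])

```text
time_s: 12.85
tcp_pos: [0.5271, -0.1824, 0.1262]
eef_rot: [-180.0, -0.0, -79.9]
contact_force: [-0.1, 1.5, 5.1]
gripper_width: 0.0263
```

```bash
python3 s.py .5268 -.182 .127 -79
```

```text
[ 0.5271 -0.1824  0.1262] [-179.9883   -0.0263  -79.8512] 0.026270602359926995 j6 99.08446816438614 F [-0.0691  1.5499  5.1041] M [0.2674 0.3836 0.014 ]
[-0.0002 -0.0005 -0.0149] [-0.4148  0.2587 -0.8048]
```

Call:
step_arm([
  [0, 0, 0.08, 0, 0, 0.7, -1],
  [0, 0, 0.08, 0, 0, 0.7, -1],
])

```text
time_s: 13.05
tcp_pos: [0.5281, -0.1826, 0.1261]
eef_rot: [-179.9, -0.1, -89.2]
contact_force: [-0.9, 1.6, 4.7]
gripper_width: 0.0262
```

```bash
python3 s.py .5268 -.182 .122 -79
```

```text
[ 0.5281 -0.1826  0.1261] [-179.863    -0.0701  -89.187 ] 0.026230762952435448 j6 89.70921135263575 F [-0.8704  1.5696  4.667 ] M [0.4267 0.4947 0.0035]
[-0.0023 -0.0014 -0.1778] [-0.634   1.2966  4.08  ]
```

Call:
step_arm([
  [-0.002, -0.001, 0.08, -0.4, 0.9, 0.7, -1],
  [0, 0, 0.08, 0, 0.3, 0.7, -1],
  [0, 0, 0.08, 0, 0.3, 0.7, -1],
])

```text
time_s: 13.35
tcp_pos: [0.5283, -0.1826, 0.1264]
eef_rot: [-179.7, -0.0, -103.5]
contact_force: [-1.4, 1.3, 4.1]
gripper_width: 0.0262
```

```bash
python3 s.py .5268 -.182 .122 -79
```

```text
[ 0.5283 -0.1826  0.1264] [-179.7283   -0.0223 -103.4521] 0.02616179957953258 j6 75.41816627315235 F [-1.4339  1.317   4.1328] M [0.2195 0.551  0.0623]
[-0.0046 -0.0014 -0.4268] [-0.2526  1.658   4.3532]
```

Call:
step_arm([
  [-0.005, -0.001, 0.08, 0, 1.5, 0.7, -1],
  [-0.001, 0, 0.08, 0, 0.5, 0.7, -1],
  [-0.001, 0, 0.08, 0, 0.5, 0.7, -1],
])

```text
time_s: 13.65
tcp_pos: [0.5279, -0.1825, 0.1266]
eef_rot: [-179.9, 0.1, -117.7]
contact_force: [0.2, -0.6, 3.7]
gripper_width: 0.0263
```

```bash
python3 s.py .5268 -.182 .122 -79
```

```text
[ 0.5279 -0.1825  0.1266] [-179.8687    0.0782 -117.7221] 0.02631692803139319 j6 61.27604236125819 F [ 0.2092 -0.5935  3.669 ] M [-0.0835  0.3009 -0.0037]
[-0.0027  0.0005 -0.6758] [0.0367 1.1979 4.6322]
```

Call:
step_arm([
  [-0.003, 0, 0.08, 0, 1, 0.7, -1],
  [-0.001, 0, 0.08, 0, 0.5, 0.7, -1],
  [-0.001, 0, 0.08, 0, 0.5, 0.7, -1],
])

```text
time_s: 13.95
tcp_pos: [0.5276, -0.1823, 0.1266]
eef_rot: [-180.0, 0.1, -132.0]
contact_force: [-0.5, 0.0, 3.9]
gripper_width: 0.0263
```

```bash
python3 s.py .5268 -.182 .122 -79
```

```text
[ 0.5276 -0.1823  0.1266] [-179.9667    0.1297 -132.0064] 0.026345493947253957 j6 47.05896914481824 F [-0.5426  0.0499  3.8511] M [-0.2605  0.5324  0.0556]
[-0.0016  0.0018 -0.9251] [0.3823 0.7914 4.6002]
```

Call:
step_arm([
  [-0.002, 0.002, 0.08, 0.4, 0.8, 0.8, -1],
  [-0.001, 0, 0.08, 0.2, 0.4, 0.8, -1],
  [-0.001, 0, 0.08, 0.2, 0.4, 0.8, -1],
])

```text
time_s: 14.25
tcp_pos: [0.5273, -0.1824, 0.1264]
eef_rot: [180.0, 0.1, -146.3]
contact_force: [-1.1, 0.6, 3.7]
gripper_width: 0.0264
```

```bash
python3 s.py .5272 -.182 .122 -79
```

```text
[ 0.5273 -0.1824  0.1264] [ 179.9813    0.1007 -146.2875] 0.02639145466372877 j6 32.79033752684226 F [-1.0683  0.6212  3.6888] M [-0.1323  0.6027  0.0407]
[-0.0007  0.0017 -1.1744] [-0.0912  0.4076  4.3514]
```

Call:
step_arm([
  [-0.001, 0.002, 0.08, 0.3, 0.3, 0.8, -1],
  [0, 0.001, 0.08, 0.3, 0.3, 0.8, -1],
  [0, 0.001, 0.08, 0.3, 0.3, 0.8, -1],
])

```text
time_s: 14.55
tcp_pos: [0.5273, -0.1828, 0.1262]
eef_rot: [-179.9, -0.0, -160.6]
contact_force: [-1.1, 0.1, 4.8]
gripper_width: 0.0261
```

```bash
python3 s.py .5272 -.182 .122 -79
```

```text
[ 0.5273 -0.1828  0.1262] [-179.924    -0.0149 -160.5724] 0.026054359638870084 j6 18.330978578877414 F [-1.0577  0.1427  4.799 ] M [ 0.0315  0.6074 -0.0387]
[-0.0009 -0.0012 -1.4237] [-0.1862  0.7583  4.1896]
```

Call:
step_arm([
  [-0.001, -0.001, 0.08, 0, 0.7, 0.7, -1],
  [0, 0, 0.08, 0, 0.3, 0.7, -1],
  [0, 0, 0.08, 0, 0.3, 0.7, -1],
])

```text
time_s: 14.85
tcp_pos: [0.527, -0.1824, 0.1261]
eef_rot: [-179.9, 0.1, -174.9]
contact_force: [-1.6, -0.5, 5.9]
gripper_width: 0.0261
```

```bash
python3 s.py .5272 -.182 .122 -79
```

```text
[ 0.527  -0.1824  0.1261] [-179.8904    0.0919 -174.8561] 0.026140146622880635 j6 3.96288749927759 F [-1.5774 -0.5427  5.8927] M [0.0201 0.9379 0.0489]
[-0.0028 -0.0004 -1.673 ] [-0.2382  0.3467  4.093 ]
```

Call:
step_arm([
  [-0.001, 0, 0.08, 0, 0.5, 0.7, -1],
  [0, 0, 0.08, 0, 0.3, 0.7, -1],
  [0, 0, 0.08, 0, 0.3, 0.7, -1],
])

```text
time_s: 15.15
tcp_pos: [0.5267, -0.1821, 0.1259]
eef_rot: [-179.9, 0.1, 170.8]
contact_force: [-3.2, 0.1, 5.1]
gripper_width: 0.0265
```

```bash
python3 s.py .5272 -.182 .122 -79
```

```text
[ 0.5267 -0.1821  0.1259] [-179.8871    0.1427  170.8486] 0.026457840182759224 j6 -10.412737378785195 F [-3.219   0.0893  5.0809] M [0.0906 0.951  0.0078]
[-0.0037 -0.0002 -1.9225] [-0.4378  0.1681  3.9459]
```

Call:
step_arm([
  [-0.002, 0, 0.08, 0.4, 0.2, 0.7, -1],
  [0, 0, 0.08, 0.2, 0.2, 0.7, -1],
  [0, 0, 0.08, 0.2, 0.2, 0.7, -1],
])

```text
time_s: 15.45
tcp_pos: [0.5265, -0.182, 0.126]
eef_rot: [180.0, 0.3, 156.6]
contact_force: [-1.7, 0.3, 4.2]
gripper_width: 0.0262
```

```bash
python3 s.py .5265 -.182 .122 -79
```

```text
[ 0.5265 -0.182   0.126 ] [179.9953   0.261  156.5622] 0.026200653442422575 j6 -24.66482682478188 F [-1.6718  0.2877  4.2374] M [ 0.2419  0.809  -0.015 ]
[-0.0049  0.0027 -2.1718] [-0.002  -0.0225  3.9571]
```

Call:
step_arm([
  [-0.001, 0, 0.08, 0.2, 0.2, 0.7, -1],
  [0, 0, 0.08, 0.2, 0.2, 0.7, -1],
  [0, 0, 0.08, 0.2, 0.2, 0.7, -1],
])

```text
time_s: 15.75
tcp_pos: [0.5263, -0.1816, 0.1254]
eef_rot: [179.9, 0.3, 142.2]
contact_force: [1.2, -1.0, 0.4]
gripper_width: 0.026
```

```bash
python3 s.py .5265 -.182 .122 -79
```

```text
[ 0.5263 -0.1816  0.1254] [179.8722   0.3178 142.2484] 0.02598455013525033 j6 -39.018552047956376 F [ 1.2082 -0.9985  0.3881] M [-0.1719  0.1388 -0.0182]
[-0.0057  0.0052 -2.4217] [-0.4268 -0.2202  3.438 ]
```

Force fell to 0.4 N while the vial dropped, which looks like the slot. Stop turning and press lightly.

Call:
step_arm([
  [0.002, 0.003, 0, 0, 0, 1.5, -1],
  [0, 0, 0, 0, 0, 1, -1],
])

```text
time_s: 15.95
tcp_pos: [0.5262, -0.1817, 0.123]
eef_rot: [180.0, 0.2, 142.3]
contact_force: [0.4, 0.6, 0.9]
gripper_width: 0.0261
```

```bash
python3 s.py .5265 -.182 .122 142
```

```text
[ 0.5262 -0.1817  0.123 ] [179.9964   0.1511 142.2953] 0.026121390524365046 j6 -38.94229946019224 F [0.3739 0.5993 0.9298] M [-0.0656  0.1416  0.0107]
[0.0001 0.0026 0.0052] [-0.3822 -0.0542  0.9921]
```

Call:
step_arm([
  [0, 0.002, 0, 0, 0, 1, -1],
  [0, 0, 0, 0, 0, 0.8, -1],
])

```text
time_s: 16.15
tcp_pos: [0.5265, -0.1819, 0.1213]
eef_rot: [-180.0, 0.1, 142.5]
contact_force: [-1.2, 0.7, 4.6]
gripper_width: 0.0264
```

```bash
python3 s.py .5265 -.182 .122 142
```

```text
[ 0.5265 -0.1819  0.1213] [-179.9949    0.05    142.4877] 0.026438684766025764 j6 -38.64280224352392 F [-1.2394  0.6904  4.5968] M [ 0.0605  0.5856 -0.0181]
[-0.0001  0.0009  0.0085] [-0.0711 -0.0393 -0.6662]
```

Call:
step_arm([
  [0, 0, 0, 0, 0, 0.8, -1],
])

```text
time_s: 16.25
tcp_pos: [0.5266, -0.182, 0.1209]
eef_rot: [-180.0, 0.1, 142.5]
contact_force: [-1.2, 1.5, 5.9]
gripper_width: 0.0261
```

```bash
python3 s.py .5265 -.182 .122 142
```

```text
[ 0.5266 -0.182   0.1209] [-179.9911    0.0641  142.5455] 0.026117620460575114 j6 -38.59135378369276 F [-1.2254  1.5284  5.8558] M [ 0.29    0.899  -0.0346]
[-0.0002  0.0011  0.0095] [ 0.0711 -0.0231 -1.1285]
```

It's home: contact now comes at TCP z about 0.121, against 0.126 on the blade, which is the full 5 mm drop. Release it.

Call:
step_arm([
  [0, 0, 0, 0, 0, -0.3, -0.9],
  [0, 0, 0, 0, 0, 0, -0.5],
  [0, 0, 0, 0, 0, 0, -0.2],
  [0, 0, 0, 0, 0, 0, -0.15],
  [0, 0, 0, 0, 0, 0, -0.15],
])

```text
time_s: 16.75
tcp_pos: [0.5265, -0.1818, 0.121]
eef_rot: [180.0, 0.0, 142.7]
contact_force: [-0.8, 0.9, 1.5]
gripper_width: 0.0368
```

```bash
python3 s.py .5265 -.182 .122 142
```

```text
[ 0.5265 -0.1818  0.121 ] [179.9979   0.0465 142.6755] 0.036834095755982336 j6 -38.45164102954963 F [-0.7611  0.8824  1.5138] M [ 0.0142  0.0764 -0.0071]
[0.     0.0008 0.0118] [-0.1098 -0.1076 -0.9928]
```

Call:
step_arm([
  [0, 0, 0, 0, 0, -8, -0.15],
  [0, 0, 0, 0, 0, -15, -0.15],
  [0, 0, 0, 0, 0, -30, -0.15],
  [0, 0, 0, 0, 0, -40, -0.15],
  [0, 0, 0, 0, 0, -20, -0.15],
])

```text
time_s: 17.25
tcp_pos: [0.5242, -0.1816, 0.2353]
eef_rot: [-179.7, -0.4, 142.7]
contact_force: [1.2, 0.2, -0.1]
gripper_width: 0.0369
```

```bash
python3 s.py .5265 -.182 .23 142; python3 - <<'E'
from plant import r
import cv2
a=r.capture("scene");b=r.capture("side");c=r.capture("wrist")
cv2.imwrite("pics/e1.png",cv2.resize(a[210:330,110:260,::-1],None,fx=5,fy=5,interpolation=cv2.INTER_CUBIC))
cv2.imwrite("pics/e2.png",cv2.resize(b[110:230,320:470,::-1],None,fx=5,fy=5,interpolation=cv2.INTER_CUBIC))
cv2.imwrite("pics/e3.png",c[:,:,::-1])
E
```

```text
[ 0.5242 -0.1816  0.2353] [-179.7241   -0.3572  142.6789] 0.03688984768853166 j6 -38.42917067117506 F [ 1.1553  0.2208 -0.0679] M [ 0.0244 -0.0617 -0.0636]
[-0.0049 -0.0062  0.0119] [-2.0914  1.1275  5.3114]
```

View pics/e1.png

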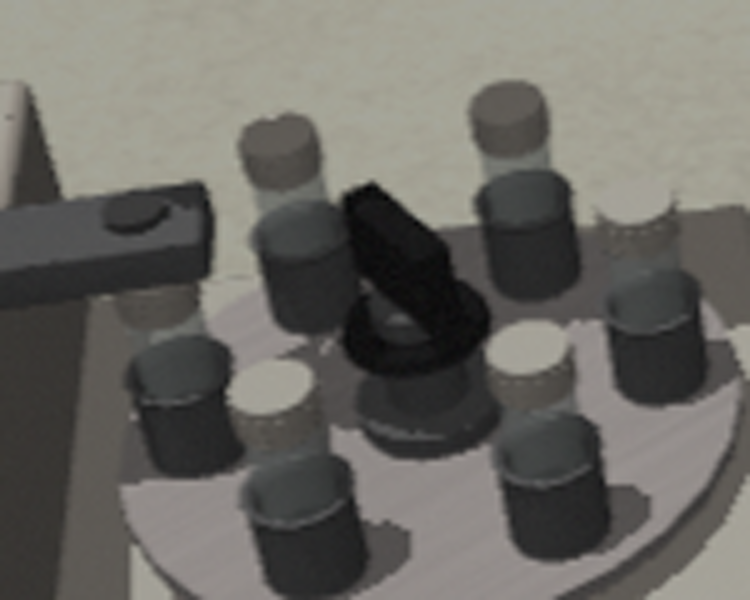

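View pics/e2.png

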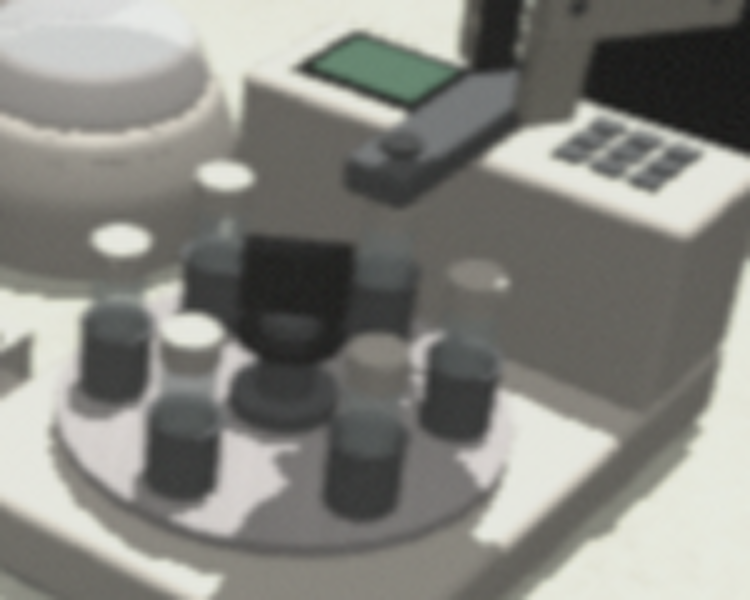

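View pics/e3.png

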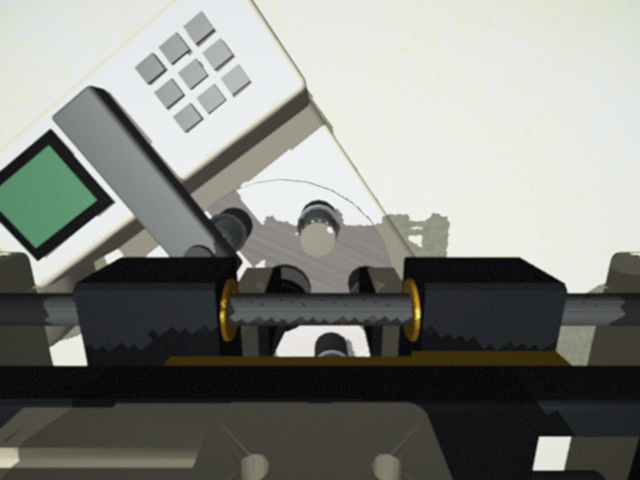

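```bash
python3 - <<'E'
from plant import r
from h import *
np.set_printoptions(precision=4,suppress=True)
sc=r.camera_info("scene");sd=r.camera_info("side")
S=lambda x,y:(110+x/5-.4,210+y/5-.4);D=lambda x,y:(320+x/5-.4,110+y/5-.4)
print("ours",tri(sc,S(280,133),sd,D(475,272)));print("neigh",tri(sc,S(508,102),sd,D(376,350)))
E
python3 s.py .598 -.1445 .25 208;python3 s.py .598 -.1445 .25 118
```

```text
ours (array([ 0.5267, -0.1816,  0.1505]), np.float64(0.27876517137873374))
neigh (array([ 0.5291, -0.1017,  0.1494]), np.float64(0.8994822989783202))
[ 0.524  -0.1813  0.2335] [-179.7602   -0.3909  142.6573] 0.03726732768579248 j6 -38.43005301736336 F [-0.2481  1.1818 -0.0733] M [0.0311 0.0433 0.0067]
[ 0.0002 -0.0085 -1.1404] [-36.4227  74.1024 -17.0346]
[ 0.524  -0.1813  0.2335] [-179.7602   -0.3909  142.6573] 0.03726732768579248 j6 -38.43005301736336 F [-0.2481  1.1818 -0.0733] M [0.0311 0.0433 0.0067]
[-0.0056 -0.0058  0.4304] [-36.4227  74.1024 -17.0346]
```

The triangulated cap top is 150.5 mm, against 149.4 mm for the neighbour, so it's home (154.5 mm would mean riding on the blade). Next is the knob: look from above first.

Call:
step_arm([
  [-0.003, -0.006, 0, 0, 0, -25, -0.1],
  [0, 0, 0.14, 0, 0, 0, -0.1],
  [0, 0, 0.14, 0, 0, 0, -0.1],
  [0, 0, 0.14, 0, 0, 0, -0.1],
  [0, 0, 0, 0, 0, 0, -0.1],
])

```text
time_s: 17.9
tcp_pos: [0.5216, -0.1806, 0.2553]
eef_rot: [-179.6, -0.3, 117.7]
contact_force: [-0.7, 0.3, -0.1]
gripper_width: 0.0395
```

```bash
python3 s.py .657 -.114 .25 117.6
```

```text
[ 0.5216 -0.1806  0.2553] [-179.6311   -0.2784  117.7398] 0.03947164550369484 j6 -63.401210356411646 F [-0.6515  0.3023 -0.1268] M [ 0.0224 -0.0301 -0.0022]
[-0.0064 -0.0049  0.0025] [ -4.1021 150.8898   4.3535]
```

Call:
step_arm([
  [-0.006, -0.005, 0, -2, 40, 0, -0.1],
  [0, 0, 0, -1, 45, 0, -0.1],
  [0, 0, 0, -1, 45, 0, -0.1],
  [0, 0, 0, 0, 20, 0, -0.1],
  [0, 0, 0, 0, 0, 0, -0.1],
])

```text
time_s: 18.4
tcp_pos: [0.658, -0.1116, 0.2509]
eef_rot: [-179.7, -0.2, 118.9]
contact_force: [-0.2, -1.3, -0.5]
gripper_width: 0.0397
```

```bash
python3 s.py .657 -.114 .25 117.6; python3 - <<'E'
from plant import r
from h import *
i=r.camera_info("wrist");c=r.capture("wrist")
cv2.imwrite("pics/f.png",c[:,:,::-1])
cv2.imwrite("pics/f1.png",cv2.resize(c[80:230,220:420,::-1],None,fx=4,fy=4,interpolation=cv2.INTER_CUBIC))
np.save("wi.npy",i["view"])
print(proj(i,(.5975,-.145,.156)))
E
```

```text
[ 0.658  -0.1116  0.2509] [-179.7158   -0.1547  118.9239] 0.03966238881705455 j6 -68.11957925535859 F [-0.2089 -1.2803 -0.5352] M [ 0.0108  0.018  -0.0126]
[-0.005  -0.0026  0.0231] [-1.6499 -2.0235  0.9498]
[320.59303983 138.87997179]
```

View pics/f1.png

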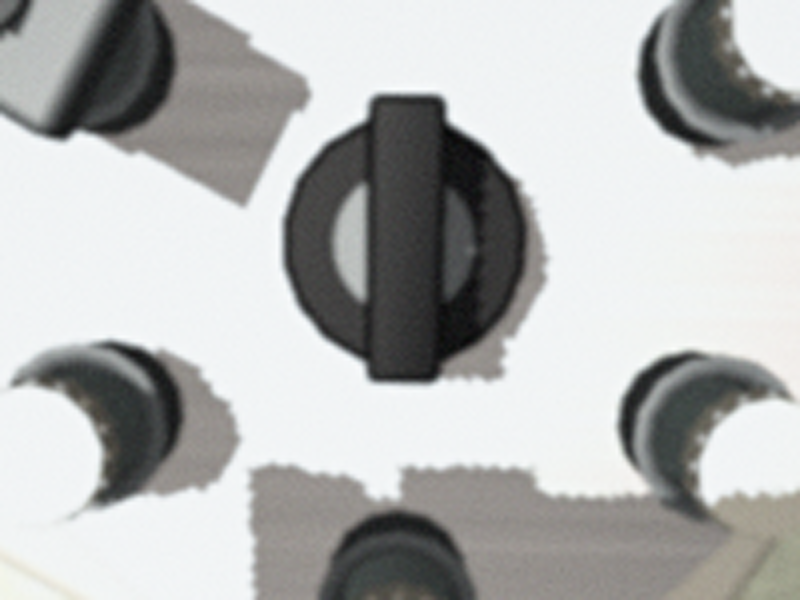

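```bash
python3 - <<'E'
from plant import r
from h import *
np.set_printoptions(precision=4,suppress=True)
i=r.camera_info("wrist");i["view"]=np.load("wi.npy")
W=lambda x,y:(220+x/4-.4,80+y/4-.4)
a,b=plane(i,W(407.5,97),.156),plane(i,W(404,380),.156)
print(a,b,(a+b)/2,np.linalg.norm(a-b),np.degrees(np.arctan2(*(b-a)[[1,0]])))
E
python3 s.py .5977 -.145 .25 118
```

```text
[ 0.5768 -0.1557  0.156 ] [ 0.6193 -0.1329  0.156 ] [ 0.5981 -0.1443  0.156 ] 0.048186603050306635 28.211107552562236
[ 0.657  -0.112   0.2507] [-179.6771   -0.1803  118.8931] 0.03922956108526549 j6 -68.11625871257233 F [ 0.4919 -0.4131 -0.205 ] M [0.0373 0.0067 0.0132]
[-0.0057 -0.0031  0.0156] [ -0.2718 -67.8238   1.1087]
```

Call:
step_arm([
  [-0.006, -0.003, 0.016, 0, -35, 0, -0.1],
  [0, 0, 0, 0, -32, 0, -0.1],
  [0, 0, 0, 0, 0, 20, -0.1],
  [0, 0, 0, 0, 0, 20, -0.1],
  [0, 0, 0, 0, 0, 0, -0.1],
])

```text
time_s: 18.95
tcp_pos: [0.5911, -0.1466, 0.2079]
eef_rot: [-179.8, -0.1, 118.7]
contact_force: [0.8, -0.1, -0.2]
gripper_width: 0.0397
```

```bash
python3 s.py .598 -.1445 .18 118
```

```text
[ 0.5911 -0.1466  0.2079] [-179.8361   -0.1191  118.6737] 0.03972118577428581 j6 -65.70697524475325 F [ 0.8059 -0.1385 -0.1737] M [0.0108 0.0797 0.0151]
[-0.0029 -0.0021  0.0118] [-1.5292  7.1847 27.8655]
```

Call:
step_arm([
  [-0.003, -0.002, 0.012, -1.5, 7, 10, -0.1],
  [0, 0, 0, 0, 0, 17, -0.1],
  [0, 0, 0, 0, 0, 0, -0.1],
])

```text
time_s: 19.25
tcp_pos: [0.5986, -0.1451, 0.1817]
eef_rot: [179.9, 0.1, 118.0]
contact_force: [0.1, 0.3, 0.0]
gripper_width: 0.0394
```

```bash
python3 s.py .598 -.1445 .13 118
```

```text
[ 0.5986 -0.1451  0.1817] [179.8636   0.0906 118.0493] 0.03935048221699537 j6 -66.49725410362485 F [0.0853 0.2873 0.0443] M [ 0.0266  0.0741 -0.0011]
[0.0024 0.0016 0.0009] [ 0.9385 -0.3536 51.6585]
```

Call:
step_arm([
  [0.002, 0.002, 0, 1, 0, 15, -0.1],
  [0, 0, 0, 0, 0, 15, -0.1],
  [0, 0, 0, 0, 0, 12, -0.1],
  [0, 0, 0, 0, 0, 8, -0.1],
  [0, 0, 0, 0, 0, 0, -0.1],
])

```text
time_s: 19.75
tcp_pos: [0.6006, -0.144, 0.1309]
eef_rot: [179.8, 0.1, 118.2]
contact_force: [-0.3, 0.6, -0.0]
gripper_width: 0.0392
```

```bash
python3 s.py .598 -.1445 .13 118
```

```text
[ 0.6006 -0.144   0.1309] [179.8438   0.0848 118.1592] 0.03920701879908163 j6 -66.47334237548112 F [-0.2573  0.6245 -0.0259] M [ 0.0086 -0.0082 -0.0052]
[0.0027 0.0015 0.0028] [ 0.7433 -2.508   0.8693]
```

Correct the 2.5 mm offset, then close on the bar with a light squeeze before going firm.

Call:
step_arm([
  [0.003, 0.002, 0, 0.8, -2.5, 0, -0.1],
  [0, 0, 0, 0, 0, 0, -0.3],
  [0, 0, 0, 0, 0, 0, -0.6],
  [0, 0, 0, 0, 0, 0, -1],
  [0, 0, 0, 0, 0, 0, -1],
  [0, 0, 0, 0, 0, 0, -1],
], squeeze=8)

```text
time_s: 20.35
tcp_pos: [0.5983, -0.1435, 0.1327]
eef_rot: [179.9, -0.1, 118.2]
contact_force: [3.1, -3.3, -4.3]
gripper_width: 0.0138
```

```bash
python3 s.py .598 -.1445 .13 118
```

```text
[ 0.5983 -0.1435  0.1327] [179.899   -0.0624 118.1571] 0.013759477243251413 j6 -66.39649695566504 F [ 3.0546 -3.315  -4.2603] M [-1.1539 -0.6679 -0.1331]
[ 0.0018 -0.0011  0.0027] [-0.7948 -0.7482  2.6965]
```

Call:
step_arm([
  [0, 0, 0, 0, 0, 0, -1],
  [0, 0, 0, 0, 0, 0, -1],
  [0, 0, -0.06, 0, 0, 0, -1],
  [0, 0, -0.1, 0, 0, 0, -1],
], squeeze=50)

```text
time_s: 20.75
tcp_pos: [0.5982, -0.1433, 0.1327]
eef_rot: [179.9, -0.1, 127.4]
contact_force: [-1.2, 1.3, 3.8]
gripper_width: 0.0137
```

```bash
python3 s.py .598 -.1445 .13 178
```

```text
[ 0.5982 -0.1433  0.1327] [179.8669  -0.0723 127.3913] 0.01371637214856766 j6 -57.129989897726574 F [-1.2283  1.3041  3.7572] M [0.6319 0.1891 0.0518]
[ 0.0027 -0.0002 -0.8833] [-0.8474 -0.8463  2.6938]
```

Call:
step_arm([
  [0, 0, -0.1, -0.2, 0, 0, -1],
  [0, 0, -0.1, 0, 0, 0, -1],
  [0, 0, -0.1, 0, 0, 0, -1],
  [0, 0, -0.1, 0, 0, 0, -1],
])

```text
time_s: 21.15
tcp_pos: [0.5977, -0.1429, 0.1327]
eef_rot: [179.8, -0.1, 151.2]
contact_force: [-1.3, 1.0, -2.1]
gripper_width: 0.0138
```

```bash
python3 s.py .598 -.1445 .13 178
```

```text
[ 0.5977 -0.1429  0.1327] [179.8231  -0.089  151.2072] 0.01379792449559617 j6 -33.27215850089332 F [-1.311   1.0295 -2.0732] M [ 0.3847  0.5438 -0.1001]
[ 0.0034 -0.0008 -0.4676] [-0.9906 -1.2579  2.6975]
```

Call:
step_arm([
  [0, 0, -0.1, 0, -0.4, 0, -1],
  [0, 0, -0.1, 0, 0, 0, -1],
  [0, 0, -0.1, 0, 0, 0, -1],
  [0, 0, -0.08, 0, 0, 0, -1],
  [0, 0, -0.04, 0, 0, 0, -1],
])

```text
time_s: 21.65
tcp_pos: [0.5971, -0.1428, 0.1327]
eef_rot: [179.8, -0.1, 176.5]
contact_force: [0.1, -0.1, -3.1]
gripper_width: 0.0134
```

```bash
python3 s.py .598 -.1445 .13 178
```

```text
[ 0.5971 -0.1428  0.1327] [179.7965  -0.0681 176.5329] 0.013446601411098158 j6 -7.9471996351138845 F [ 0.0976 -0.0586 -3.1243] M [0.1577 0.3449 0.1419]
[ 0.0036 -0.0011 -0.0256] [-0.976  -1.6737  2.7008]
```

Call:
step_arm([
  [0, 0, -0.025, 0, 0, 0, -1],
  [0, 0, 0, 0, 0, 0, -1],
  [0, 0, 0, 0, 0, 0, -0.6],
  [0, 0, 0, 0, 0, 0, -0.2],
  [0, 0, 0, 0, 0, 0, -0.1],
  [0, 0, 0, 0, 0, 0, -0.1],
  [0, 0, 0, 0, 0, 0, -0.1],
], squeeze=10)

```text
time_s: 22.35
tcp_pos: [0.5976, -0.1432, 0.1333]
eef_rot: [179.8, -0.0, 177.9]
contact_force: [-1.1, 0.3, 0.1]
gripper_width: 0.0383
```

```bash
python3 s.py .598 -.1445 .13 178
```

```text
[ 0.5976 -0.1432  0.1333] [179.8229  -0.0012 177.9096] 0.03825221760038103 j6 -6.571034223727202 F [-1.1196  0.2718  0.1222] M [-0.0212  0.0721  0.0647]
[ 0.0031 -0.     -0.0016] [-0.4328 -1.2914  3.3333]
```

Call:
step_arm([
  [0, 0, 0, 0, 0, -10, -0.1],
  [0, 0, 0, 0, 0, -20, -0.1],
  [0, 0, 0, 0, 0, -35, -0.1],
  [0, 0, 0, 0, 0, -40, -0.1],
  [0, 0, 0, 0, 0, -30, -0.1],
  [0, 0, 0, 0, 0, 0, -0.1],
])

```text
time_s: 22.95
tcp_pos: [0.597, -0.1442, 0.2763]
eef_rot: [179.9, -0.1, 177.9]
contact_force: [-1.0, 0.1, -0.6]
gripper_width: 0.0397
```

```bash
python3 s.py .598 -.072 .27 178
```

```text
[ 0.597  -0.1442  0.2763] [179.9002  -0.0649 177.8881] 0.039657571088925786 j6 -6.626346984829826 F [-0.9725  0.0674 -0.642 ] M [0.0303 0.0527 0.0065]
[ 0.0017 -0.0011 -0.002 ] [ 1.686  72.2117  6.4426]
```

Released and lifted clear. Now shift back (tool +y) to view the turntable.

Call:
step_arm([
  [0, 0, 0, 0, 35, 0, -0.1],
  [0, 0, 0, 0, 36, 0, -0.1],
  [0, 0, 0, 0, 0, 0, -0.1],
])

```text
time_s: 23.25
tcp_pos: [0.6, -0.0724, 0.2796]
eef_rot: [179.9, 0.2, 177.7]
contact_force: [0.0, -0.1, -0.5]
gripper_width: 0.0398
```

```bash
python3 - <<'E'
from plant import r
from h import *
i=r.camera_info("wrist");c=r.capture("wrist");np.save("wi.npy",i["view"])
cv2.imwrite("pics/g1.png",cv2.resize(c[0:240,170:470,::-1],None,fx=2.5,fy=2.5,interpolation=cv2.INTER_CUBIC))
a=r.capture("scene");b=r.capture("side")
cv2.imwrite("pics/g2.png",cv2.resize(a[210:330,110:260,::-1],None,fx=5,fy=5,interpolation=cv2.INTER_CUBIC))
cv2.imwrite("pics/g3.png",cv2.resize(b[110:230,320:470,::-1],None,fx=5,fy=5,interpolation=cv2.INTER_CUBIC))
cv2.imwrite("pics/g4.png",b[:,:,::-1]);cv2.imwrite("pics/g5.png",a[:,:,::-1])
E
```

```text
(no output)
```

View pics/g1.png

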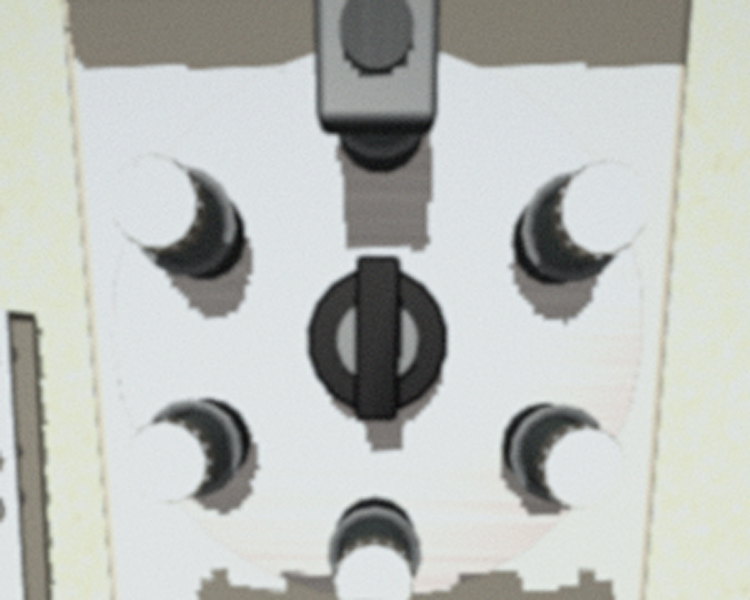

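View pics/g2.png

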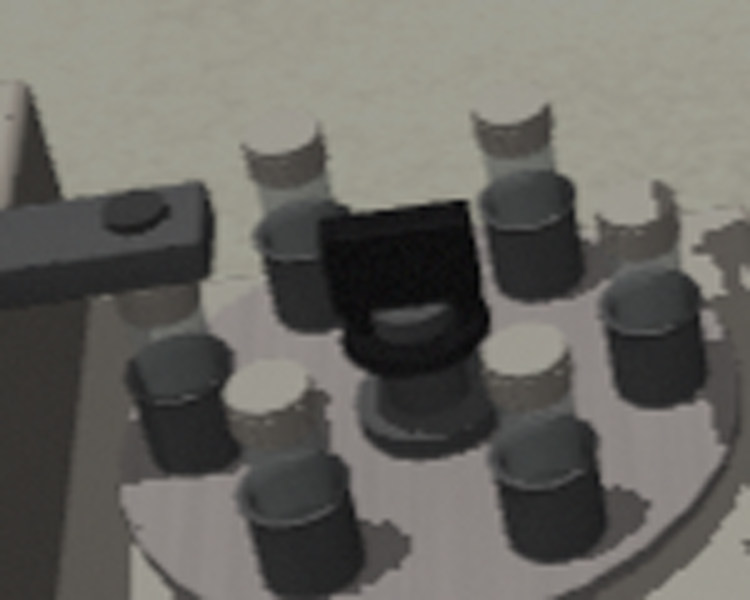

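View pics/g3.png

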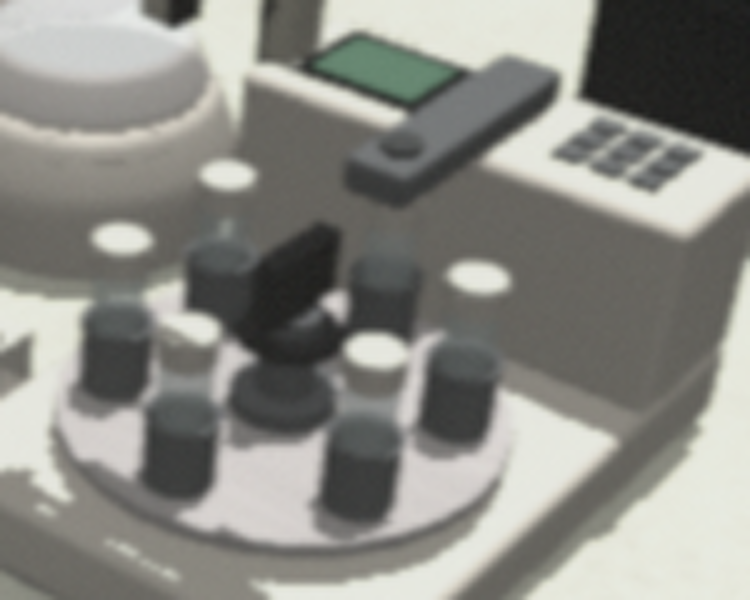

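View pics/g4.png

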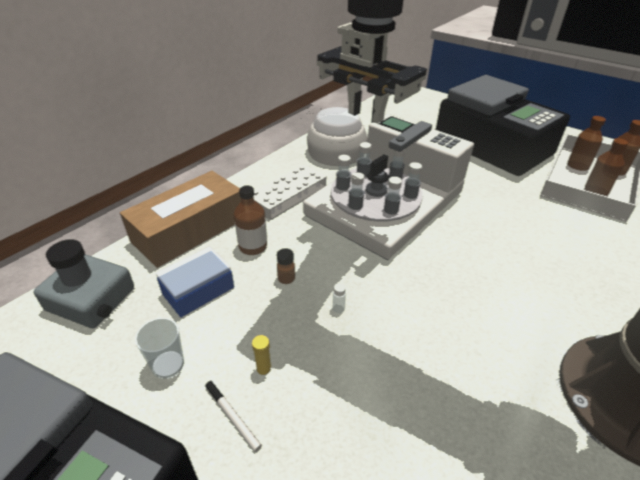

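The bar now points at the reading head (g1: ends at (377,258) and (376,418)). The vial stands under the head and the bystanders haven't moved. I'll check the angle numerically.

```bash
python3 - <<'E'
from plant import r
from h import *
i=r.camera_info("wrist");i["view"]=np.load("wi.npy")
W=lambda x,y:(170+x/2.5-.3,y/2.5-.3)
a,b=plane(i,W(378,258),.156),plane(i,W(376.5,419),.156)
print(a,b,np.linalg.norm(a-b),np.degrees(np.arctan2(*(b-a)[[1,0]])))
sc,sd=r.camera_info("scene"),r.camera_info("side")
h=plane(i,W(379,150),.106);print(h)
st=r.get_state();print(st["time_s"],st["tcp_pos"],st["contact_force"])
E
```

```text
[ 0.59688999 -0.16853625  0.156     ] [ 0.5993062  -0.12017034  0.156     ] 0.0484262173958129 87.14005801140972
[ 0.59492866 -0.2088568   0.106     ]
23.4 [ 0.59980103 -0.07512392  0.27929143] [ 0.60772822 -0.83203113 -0.01965022]
```

```bash
python3 -c "
from plant import r
print(r.close_job())"
```

```text
the job is handed in; nothing more can be done
None
```

The slotted-foot vial is in the empty socket, fully home, and the turntable is one click counterclockwise, so it now stands under the reading head. I handed the job in at about 23.5 s with the gripper open and clear of everything.

- **Loading:** I gripped the vial by its cap. In the socket I pressed with about 4–6 N and turned it about 135° until the force fell away and the foot dropped.
- **Seating check:** The vial went down the full 5 mm over the blade. Its cap top measured 150.5 mm, against 149.4 mm for the vial next to it. It would read about 154.5 mm if it had missed the blade. I took this check before turning the turntable.
- **Turntable check:** The knob bar went from 28.2° to 87.1° in the wrist camera, which is 59° against the expected 60°. I put the 1° difference down to reading error. The bar lines up with the reading head and the sockets sit at the click positions.
- **Other things on the bench:** They look unmoved in the last side view.
- **Disagreement between measurements:** The fixed cameras and the wrist camera differed by about 2 mm in x. I used the wrist camera because it matched where the vial actually was when gripped.

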